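# Gauge two bored wooden blocks and sort them

## Task

Try the plug gauge from the black stand in the hole of the block on the blue pad, then in the hole of the block on the yellow pad, lowering it each time until it is fully home with its collar on the wood or is stopped short. Put the gauge back upright in its stand, collar down on it; then lay the block that took the gauge fully in the green tray and the block that stopped it in the red tray, each flat on the tray's floor with its hole facing up. Leave the other things on the bench where they are.

Things in the scene. Friction and masses are not known exactly. Their poses are not given: they have to be found in the camera images.
- gauge_grip (a point): Plug gauge, 108 mm long, 0.28 kg, loose, upright in the stand, z up its axis: steel pin 24 mm dia, 44 long (1.5 mm foot chamfer), dark collar 44 dia, 6 thick, round aluminium grip 28 dia, 58 long with orange bands. This point: middle of the grip, on the axis, 29 mm below the top and above the collar, 79 mm above the foot.
- gauge_tip (a point): Centre of the foot (lower end face) of the plug gauge's pin, on its axis, z up along the axis towards the grip.
- stand_mouth (a point): Black plastic block fixed to the table, 75 x 75 x 52 mm high, with an upright 32 mm through hole (3 mm chamfer) in which the gauge hangs by its collar; this point is the centre of the hole's mouth at the top face, 52 mm above the table.
- board: Grey board fixed to the table, 150 (x) x 300 (y) x 12 mm high, origin at the centre of its underside, z up; the blue pad is centred 80 mm to its +y, the yellow pad 80 mm to its -y, each about 142 x 100 mm and flush. A block lies on each pad, its long side roughly along the board's x.
- block_k_center (a point): Brown wood block 120 (x) x 50 (y) x 50 mm high, 0.2 kg, loose, flat on a pad, 27 mm hole drilled 46 mm deep from above in its middle (2 mm chamfer). This point: its centre, on the hole's axis, 25 mm below the top. One block, not told which, is 27 mm all the way and lets the gauge fully home; the other narrows to 20 mm at 16 mm depth and stops it, collar 28 mm above the wood.
- block_m_center (a point): Brown wood block 120 (x) x 50 (y) x 50 mm high, 0.2 kg, loose, flat on a pad, 27 mm hole drilled 46 mm deep from above in its middle (2 mm chamfer). This point: its centre, on the hole's axis, 25 mm below the top. One block, not told which, is 27 mm all the way and lets the gauge fully home; the other narrows to 20 mm at 16 mm depth and stops it, collar 28 mm above the wood.
- green_tray: Green open tray fixed to the table, outside 170 (x) x 150 (y) x 20 mm high, 5 mm walls and 5 mm floor. Origin: centre of its underside, on the table; z up.
- red_tray: Red open tray fixed to the table, outside 170 (x) x 150 (y) x 20 mm high, 5 mm walls and 5 mm floor. Origin: centre of its underside, on the table; z up.
- screwdriver: Bystander: screwdriver with blue handle, 160 mm long, lying along its x. Leave alone.
- mug: Bystander: white mug, 76 mm across, 90 mm high, origin under its centre. Leave alone.
- glue: Bystander: white glue bottle, 60 mm across, 170 mm high, origin under its centre. Leave alone.
- tape: Bystander: yellow tape measure, 60 x 65 x 34 mm high, origin under its centre. Leave alone.
- offcut: Bystander: wooden offcut, 60 x 120 x 27 mm high, no hole, origin under its centre. Leave alone.
- tin: Bystander: tin with a green label, 74 mm across, 100 mm high, origin under its centre. Leave alone.
Mind the look-alikes: they are no part of the job. What is shaped like the part that bears block_m_center but pink is not meant.

How it is judged:
By the outcome, as a careful person would: the job done as asked, in the order asked, and still so for the second after the job is handed in, with the robot touching nothing.
It also fails if it takes over 72 s, if anything falls off the work surface, if the arm or the gripper's body presses on something with over 40 N, if the wrist force passes 120 N, or if a joint passes its speed limit or range.

## Robot

A 6-joint arm with a two-finger parallel gripper is mounted at the origin on the work surface. World frame = base frame: x ahead of the robot, y to its left, z up, the work surface at z = 0. Lengths are in mm, angles in rad, forces in N, time in s.
With the tool pointing down it reaches from about 350 to 975 mm from the base axis. Payload 4.9 kg.
Tool frame: the origin (TCP) lies on the centre line of the jaws, within the pads' length; the fingertips stand 8 mm ahead of it and the grasp point (between the pads) lies 11 mm behind it (arm.nose_length is the distance from the TCP to the fingertips, in mm); z points along the fingers, y is the direction in which the jaws open and shut (so a half turn about z gives the same grasp; the last joint's range is limited). The gripper opens to 85 mm and grips with 20 to 120 N. Pads are 22 mm wide; open, the fingers measure 114 mm over their backs; the gripper's body (76 mm by 85 mm) begins 54 mm behind the grasp point. The pads swing forward as they close: fully open they stand 13 mm farther back than shut.
Start: joints at [-1.362, 0.053, 1.613, -0, 1.476, -0.119], TCP at [201.22, -591.703, 239.304] pointing down, gripper open.
Joint ranges: [-3.01, 3.01], [-1.01, 2.22], [0.06, 2.58], [-1.02, 4.17], [0.09, 2.62], [-3.14, 3.14]. Speed limits (rad/s): [2.57, 2.57, 3.14, 3.14, 3.14, 3.14].

## Interface

Orientations are given as [roll, pitch, yaw] about the fixed x, y, z axes, in that order (R = Rz(yaw) Ry(pitch) Rx(roll)).
In Python, from station import arm gives the robot as it stands.
- The arm moves only by the tool carry_out, never from a script. Its argument "motion" is a list of rows, each a list of 7 numbers: the turn, a rotation vector about the tool's x, y, z in degrees, then the shift along the tool's x, y, z in m, then the finger opening in m, from 0 to 0.0854. A call has 1 to 8 rows; each row shifts and turns the pose as measured when the row begins, along the tool's axes as they then stand; what a row does not reach is not made up. A row lasts 1/8 s, in which the tool goes at most 62.5 mm and 10.7 degrees, less where a joint would pass 70% of its speed; a pose out of reach is approached as far as the arm can. A call with a gripper value outside its range is refused whole. The fingers move at their own pace and stop on an object; "grip_force" is the grip in N (left out, the last holds). Time passes only in rows, so rows that do not move let the fingers close. It gives the time, the measured TCP pose, the force and the opening at its end, in the units of the state.
- arm.state(): the state, without advancing time (a new reading comes with each control period).
- arm.read_camera(name): name is "scene" or "top"; returns a dict with "color" (480x640x3 uint8, red, green, blue), "intrinsics" (3x3 intrinsics, pixels), "R" (3x3) and "t" (3): a world point X has camera coordinates R X + t. Camera axes: x right, y down, z forward; pixel columns grow to the right and rows downward; lengths in mm; the calibration is good to about 2 mm. A picture is of the moment at which its call begins. There is no depth.
- arm.hand_in(): hands the job in, once; it reports no verdict.
Trained networks look in a picture, given as the dict that the camera call returned (one of the last four; its "shot" number tells which), for a name from the list of things; names that differ only in an ending like _2 or _b are one class to them, and where a whole thing is asked for, a point or a joint stands for the part that bears it (a point fixed in the world has none). Each returns a list of dicts, best first, with "confidence" (0 to 1); they miss things now and then, are a little off and sometimes report something else, mostly with a low value. They report only what shows in the picture. A call takes as long as a camera call. They do not tell look-alikes from the thing itself.
- arm.look_for(thing, picture): "rect" ([left, top, right, bottom] in pixels, round what is visible of it).
- arm.tip_of(thing, picture): "pixel" ([column, row] in pixels: a listed point, or the origin of a listed thing).
The state is a dict: "clock": time; "joint_positions": joint angles; "dq": joint speeds; "joint_efforts": joint torques, N m; "ee_pos": TCP position; "tool_rot": TCP orientation; "ft_force": force on the tool from outside, world axes, zero at the start; "ft_torque": the same for the moment, N m; "gripper_width": finger opening in mm.
Only numpy, scipy, OpenCV 4.12 (cv2) and the standard library are available. Lean on these libraries where they do the work, as an engineer would, in place of code of your own. Each camera call takes 0.05 s, during which the arm holds its last target.

## Working session

There is one attempt and no reset: what is moved stays moved. The work goes in short steps, Python scripts to look and compute and a tool call to move; the robot and the scene stay as the last step left them, time stands still between calls to the robot, and variables do not carry over. Pictures are saved under pics/ and viewed, and the job is handed in when it is done.

Besides the shell and the picture viewer there is one more tool, called after "Call:" by a JSON object that holds its "name" and its "arguments", one argument or row to a line. carry_out: Moves the arm, as the interface text tells. Its arguments: {"type":"object","properties":{"motion":{"type":"array"},"grip_force":{"type":"number"}},"required":["motion"]}

```bash
ls; mkdir -p pics; python3 - <<'E'
from station import arm
import cv2, pickle
print(arm.state())
for n in ["scene","top"]:
    p=arm.read_camera(n)
    cv2.imwrite(f"pics/{n}0.png",p["color"][:,:,::-1]); pickle.dump(p,open(f"{n}0.pkl","wb"))
    print(n,p["intrinsics"],p["R"],p["t"],p["shot"])
    for t in ["gauge_grip","gauge_tip","stand_mouth","board","block_k_center","block_m_center","green_tray","red_tray"]:
        print(t,[(r["pixel"],round(r["confidence"],2)) for r in arm.tip_of(t,p)][:4])
print(arm.state()["clock"])
E
```

```text
pics
{'clock': 0.0, 'joint_positions': array([-1.36196822e+00,  5.33569224e-02,  1.61431995e+00,  3.69044446e-06,
        1.47597456e+00, -1.19011244e-01]), 'dq': array([ 0.00136321, -0.00081934, -0.00048669,  0.00098754, -0.00100845,
       -0.00152661]), 'joint_efforts': array([ 4.37306071e-04, -3.93678153e+01, -3.70174634e+01, -1.07299599e-05,
        7.12155743e-03, -7.37081564e-06]), 'ee_pos': array([ 201.11606205, -591.11279862,  238.047453  ]), 'tool_rot': array([-3.13954887e+00, -2.48086683e-04,  3.27838739e-01]), 'ft_force': array([ 1.06886118, -0.0515938 , -0.12530868]), 'ft_torque': array([ 0.00192631, -0.01181063, -0.03994285]), 'gripper_width': 85.28652534486204}
scene [[558.22594391   0.         320.16717013]
 [  0.         558.22594391 239.8179216 ]
 [  0.           0.           1.        ]] [[ 0.83091491  0.55638689 -0.00374678]
 [ 0.41170206 -0.61934273 -0.66851776]
 [-0.37427506  0.55393882 -0.74368674]] [-382.68602322 -203.76026298 1530.53661909] 1
gauge_grip [([328.3, 192.6], 0.72), ([360.3, 269.2], 0.37)]
gauge_tip []
stand_mouth [([327.6, 204.0], 0.68), ([436.3,
[... 296 characters left out ...]
6.4, 345.9], 0.89), ([361.0, 271.2], 0.36)]
top [[458.86707483   0.         326.50291151]
 [  0.         458.86707483 235.75800437]
 [  0.           0.           1.        ]] [[ 0.01623003 -0.99956718 -0.02453638]
 [-0.9904699  -0.01271591 -0.13714107]
 [ 0.13676971  0.02652835 -0.99024759]] [ -42.5859051  506.3306348 1007.2892765] 2
gauge_grip [([278.3, 181.5], 0.57)]
gauge_tip [([469.8, 257.3], 0.47)]
stand_mouth [([283.5, 266.8], 0.94)]
board [([308.4, 185.3], 0.87)]
block_k_center [([279.7, 178.4], 0.75), ([283.7, 259.1], 0.72)]
block_m_center [([514.5, 153.3], 0.85), ([458.9, 354.5], 0.81), ([343.5, 190.7], 0.61)]
green_tray [([165.0, 263.8], 0.64)]
red_tray [([468.3, 255.5], 0.83)]
0.9
```

View pics/scene0.png

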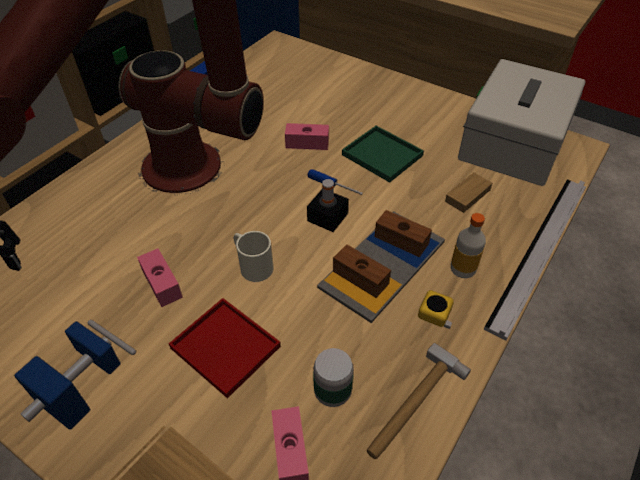

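View pics/top0.png

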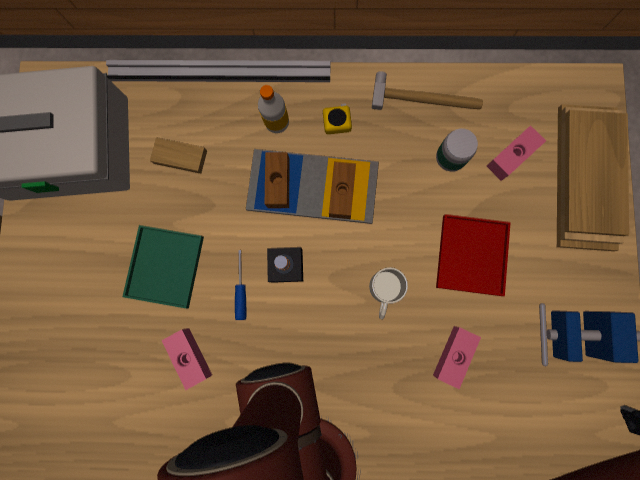

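The scene view shows the stand with the gauge at about (327,200), the blue-pad block at (403,232), the yellow-pad block at (362,268), the green tray at (383,153) and the red tray at (225,345). The top view agrees: blocks at (277,178) and (342,188), stand at (284,263), trays at (165,265) and (474,256). I'll enlarge crops to measure from.

```bash
python3 - <<'E'
import pickle,cv2,numpy as np
s=pickle.load(open("scene0.pkl","rb"))["color"];t=pickle.load(open("top0.pkl","rb"))["color"]
def crop(im,x,y,w,h,k,n):
    c=cv2.resize(im[y:y+h,x:x+w],None,fx=k,fy=k,interpolation=cv2.INTER_CUBIC)
    c=np.clip(c.astype(float)*1.8,0,255).astype(np.uint8)
    for i in range(0,w,10): cv2.line(c,(i*k,0),(i*k,6 if i%50 else 16),(255,255,255),1)
    for i in range(0,h,10): cv2.line(c,(0,i*k),(6 if i%50 else 16,i*k),(255,255,255),1)
    cv2.imwrite(n,c[:,:,::-1])
crop(t,230,140,160,150,5,"pics/ct.png")
crop(s,300,170,155,150,5,"pics/cs.png")
E
```

```text
(no output)
```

View pics/ct.png

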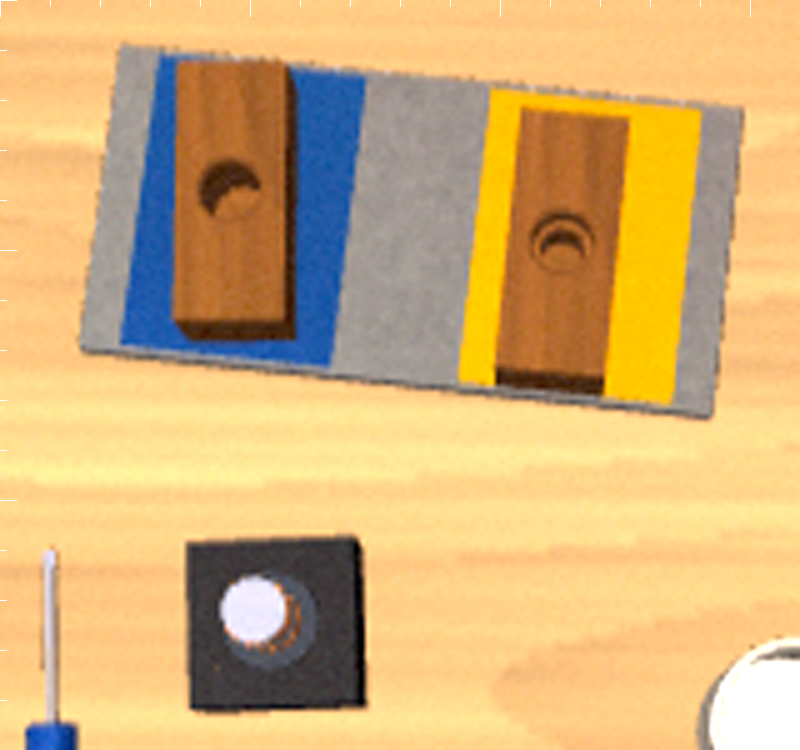

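View pics/cs.png

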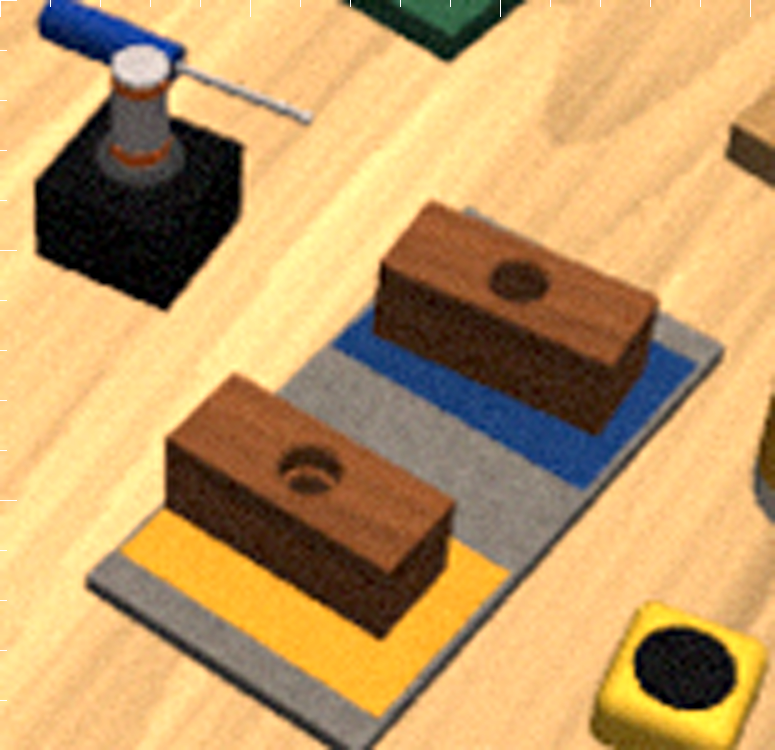

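```bash
cat > h.py <<'E'
import pickle,cv2,numpy as np
def load(n): return pickle.load(open(n+".pkl","rb"))
def P(p): return p["intrinsics"]@np.c_[p["R"],p["t"]]
def tri(a,ua,b,ub):
    X=cv2.triangulatePoints(P(a),P(b),np.array(ua,float).reshape(2,1),np.array(ub,float).reshape(2,1))[:,0];X=X[:3]/X[3]
    e=[np.linalg.norm(proj(p,X)-u) for p,u in((a,ua),(b,ub))]
    return X,e
def proj(p,X):
    x=P(p)@np.r_[X,1];return x[:2]/x[2]
def onz(p,u,z):
    d=p["R"].T@np.linalg.inv(p["intrinsics"])@np.r_[u,1];c=-p["R"].T@p["t"]
    return c+d*(z-c[2])/d[2]
E
python3 - <<'E'
from h import *
np.set_printoptions(precision=1,suppress=True)
t,s=load("top0"),load("scene0")
T=lambda x,y:(230+x/5-.4,140+y/5-.4)
S=lambda x,y:(300+x/5-.4,170+y/5-.4)
prs={"bhole":((229,190),(520,282)),"yhole":((563,242),(310,469)),"gtop":((254,609),(141,65)),"collar":((273,620),(141,158)),
"b1":((177,62),(658,297)),"b2":((286,62),(611,367)),"b3":((283,322),(379,263)),"b4":((174,320),(433,203)),
"y1":((523,108),(453,503)),"y2":((629,117),(390,573)),"y3":((604,376),(167,438)),"y4":((497,370),(236,375)),
"boardNE":((742,107),(358,750)),"boardfl":((122,45),(722,348)),"boardSW":((714,410),(88,578))}
R={}
for k,(a,b) in prs.items():
    R[k],e=tri(t,T(*a),s,S(*b)); print(k,R[k],np.array(e))
for q in "by":
    c=[R[q+str(i)] for i in (1,2,3,4)]
    ctr=np.mean(c,0); d=(c[0]+c[1]-c[2]-c[3])/2
    print(q,"ctr",ctr,"len",np.linalg.norm(d),"yaw",np.degrees(np.arctan2(d[1],d[0])))
    # fixed z=62 from each cam
    for p,f,i in((t,T,0),(s,S,1)):
        c=[onz(p,f(*prs[q+str(k)][i]),62) for k in(1,2,3,4)]
        d=(c[0]+c[1]-c[2]-c[3])/2
        print("  onz",np.mean(c,0),np.linalg.norm(d),np.degrees(np.arctan2(d[1],d[0])),"hole",onz(p,f(*prs[q+"hole"][i]),62))
for k,z in(("gtop",116),("collar",58)): print(k,onz(t,T(*prs[k][0]),z),onz(s,S(*prs[k][1]),z))
c=[onz(t,T(*u),52) for u in((188,543),(355,538),(361,706),(191,710))]
print("stand",np.mean(c,0),c)
E
```

```text
bhole [636.7  83.3  57.6] [0.8 0.5]
yhole [613.8 -68.1  58.9] [0.9 0.6]
gtop [442.   58.9 113.8] [0.8 0.5]
collar [442.4  58.3  53.7] [1.  0.6]
b1 [695.2 108.2  60. ] [0.5 0.4]
b2 [696.3  58.7  58.5] [0.6 0.4]
b3 [576.1  57.2  58.1] [0.9 0.6]
b4 [577.  106.7  56.7] [1.1 0.7]
y1 [675.3 -49.8  58.7] [0.5 0.4]
y2 [671.6 -97.8  58.6] [0.6 0.4]
y3 [552.4 -87.5  58.8] [0.6 0.4]
y4 [556.4 -38.6  56.8] [1.4 1. ]
boardNE [ 691.7 -152.9   10.4] [0.6 0.4]
boardfl [720.2 143.6   7.7] [0.3 0.2]
boardSW [ 545.7 -140.2   10.1] [0.5 0.3]
b ctr [636.1  82.7  58.3] len 119.22086427860421 yaw 0.719121203985157
  onz [633.8  81.   62. ] 120.02092471158717 1.1564542255218908 hole [634.   81.5  62. ]
  onz [638.3  80.4  62. ] 117.67131315172456 1.3110834274574326 hole [639.   80.4  62. ]
y ctr [613.9 -68.4  58.2] len 119.57415512661701 yaw -5.160852671811916
  onz [611.6 -69.5  62. ] 120.04415014032716 -4.795146770046251 hole [611.5 -69.4  62. ]
  onz [616.2 -70.3  62. ] 118.28767906565811 -5.125739337563132 hole [615.9 -69.4  62. ]
gtop [440.6  57.6 116. ] [444.   57.7 116. ]
collar [440.5  56.4  58. ] [445.8  55.7  58. ]
stand [439.2  56.8  52. ] [array([474.8,  96.1,  52. ]), array([478. ,  21.6,  52. ]), array([403.5,  17.1,  52. ]), array([400.6,  92.3,  52. ])]
```

```bash
python3 - <<'E'
import pickle,cv2,numpy as np
s=pickle.load(open("scene0.pkl","rb"))["color"];t=pickle.load(open("top0.pkl","rb"))["color"]
def crop(im,x,y,w,h,k):
    c=cv2.resize(im[y:y+h,x:x+w],None,fx=k,fy=k,interpolation=cv2.INTER_CUBIC)
    return np.clip(c.astype(float)*1.8,0,255).astype(np.uint8)
a=np.hstack([crop(t,115,215,100,100,4),crop(t,425,205,100,100,4)])
cv2.imwrite("pics/tr.png",a[:,:,::-1])
a=np.hstack([crop(s,335,115,100,75,4),crop(s,165,290,120,110,4)[:300,:]]) 
b=crop(s,165,290,120,110,4)
cv2.imwrite("pics/trs.png",np.hstack([np.pad(crop(s,335,115,100,75,4)[:,:300*4],((0,140),(0,0),(0,0)))[:, :400],b[:,:400]])[:,:,::-1])
E
```

```text
(no output)
```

View pics/tr.png

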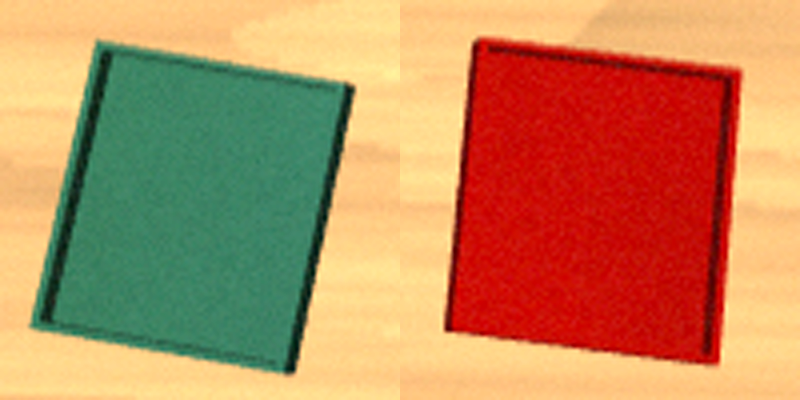

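View pics/trs.png

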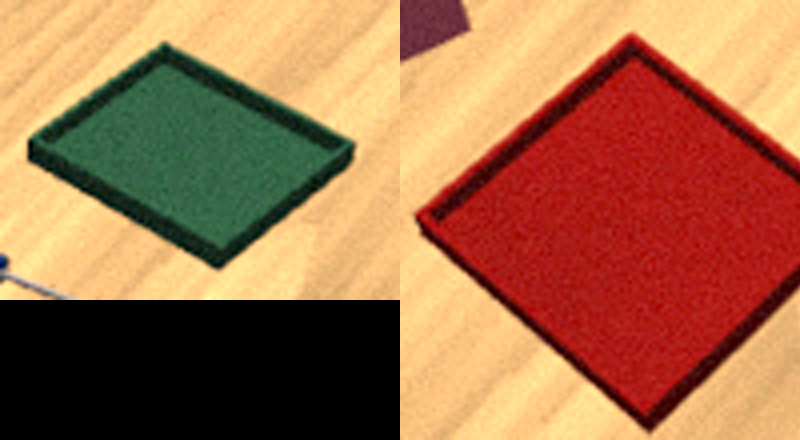

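The trays' corners are clear in both crops: green rim at (95,41)-(353,86)-(294,374)-(32,326) in the left top crop, and red to its right. Next I measure the trays and the bystanders' rough positions.

```bash
python3 - <<'E'
from h import *
np.set_printoptions(precision=1,suppress=True)
t,s=load("top0"),load("scene0")
f=lambda ox,oy:lambda x,y:(ox+x/4-.4,oy+y/4-.4)
TG,TR,SG,SR=f(115,215),f(325,205),f(335,115),f(65,290)
G={"nw":((95,41),(354,147)),"ne":((353,86),(219,255)),"se":((294,374),(28,143)),"sw":((32,326),(165,45))}
Rd={"nw":((478,40),(0,0)),"ne":((741,70),(649,418)),"se":((718,364),(418,217)),"sw":((446,330),(631,36))}
for n,D,a,b in(("green",G,TG,SG),("red",Rd,TR,SR)):
    c=[onz(t,a(*D[k][0]),20) for k in("nw","ne","se","sw")]
    d=(c[0]+c[1]-c[2]-c[3])/2
    print(n,np.mean(c,0),np.linalg.norm(d),np.degrees(np.arctan2(d[1],d[0])))
    for k in D:
        if D[k][1]!=(0,0): print(k,*tri(t,a(*D[k][0]),s,b(*D[k][1])),onz(s,b(*D[k][1]),20))
for n,u,z in(("mug",(389,287),90),("tin",(460,145),100),("glue",(267,92),165),("tape",(337,118),34)): print(n,onz(t,u,z))
E
```

```text
green [434.  340.5  20. ] 167.0594669821701 -8.468578320397306
nw [530.6 409.1  10.5] [np.float64(0.10930037222535267), np.float64(0.0631628198700654)] [535.  398.1  20. ]
ne [507.3 255.5  12.8] [np.float64(1.0475554945324739), np.float64(0.6234744291051162)] [511.7 249.5  20. ]
se [341.7 280.3  15.9] [np.float64(1.5211103439213733), np.float64(0.8345722969129561)] [345.8 277.8  20. ]
sw [364.7 432.6  14.4] [np.float64(0.5923606363159006), np.float64(0.3161291330648251)] [368.8 426.6  20. ]
red [ 470.3 -369.4   20. ] 167.88739341367352 -6.863607875144217
ne [ 548.8 -454.3   14.7] [np.float64(1.185461689587833), np.float64(0.9799637763530038)] [ 552.6 -454.9   20. ]
se [ 380.3 -435.    16. ] [np.float64(0.9543707004200943), np.float64(0.732142857991593)] [ 384.  -435.5   20. ]
sw [ 395.5 -285.5   11.8] [np.float64(0.018947417558142117), np.float64(0.013526591452528228)] [ 400.3 -289.5   20. ]
mug [ 391.9 -170.2   90. ]
tin [ 700.3 -323.4  100. ]
glue [789.   89.9 165. ]
tape [787.  -55.4  34. ]
```

```bash
cat > go.py <<'E'
import numpy as np,sys
from scipy.spatial.transform import Rotation as Ro
from station import arm
np.set_printoptions(precision=4,suppress=True)
def plan(pts,w):
    """pts: list of (x,y,z,yawdeg,nrows)"""
    st=arm.state(); p=np.array(st["ee_pos"]); R=Ro.from_euler("xyz",st["tool_rot"])
    print("t",round(st["clock"],2),"p",p.round(1),"rot",np.degrees(st["tool_rot"]).round(2),"F",np.array(st["ft_force"]).round(1),"w",round(st["gripper_width"],1))
    out=[]
    for x,y,z,yaw,n in pts:
        T=Ro.from_euler("xyz",[np.pi,0,np.radians(yaw)]); rv=(R.inv()*T).as_rotvec()
        p0=p.copy();R0=R
        for i in range(n):
            d=(np.array([x,y,z])-p0)/n
            sh=R.inv().apply(d)/1000
            out.append([round(v,1) for v in np.degrees(rv/n)]+[round(v,4) for v in sh]+[w])
            R=R*Ro.from_rotvec(rv/n); p=p+d
    for r in out: print("["+",".join("%g"%v for v in r)+"],")
if __name__=="__main__":
    w=float(sys.argv[1]); plan([tuple(float(v) for v in a.split(",")[:4])+(int(a.split(",")[4]),) for a in sys.argv[2:]],w)
E
python3 go.py 0.085 "440,57,200,0,16"
```

```text
t 0.9 p [ 201.2 -591.7  239.4] rot [180.     0.    18.78] F [-0.3  0.1  0.5] w 85.2
[0,0,1.2,0.0272,-0.0336,0.0025,0.085],
[0,0,1.2,0.0265,-0.0341,0.0025,0.085],
[0,0,1.2,0.0258,-0.0347,0.0025,0.085],
[0,0,1.2,0.0251,-0.0352,0.0025,0.085],
[0,0,1.2,0.0243,-0.0357,0.0025,0.085],
[0,0,1.2,0.0236,-0.0362,0.0025,0.085],
[0,0,1.2,0.0229,-0.0367,0.0025,0.085],
[0,0,1.2,0.0221,-0.0371,0.0025,0.085],
[0,0,1.2,0.0213,-0.0376,0.0025,0.085],
[0,0,1.2,0.0206,-0.038,0.0025,0.085],
[0,0,1.2,0.0198,-0.0384,0.0025,0.085],
[0,0,1.2,0.019,-0.0388,0.0025,0.085],
[0,0,1.2,0.0182,-0.0392,0.0025,0.085],
[0,0,1.2,0.0174,-0.0396,0.0025,0.085],
[0,0,1.2,0.0166,-0.0399,0.0025,0.085],
[0,0,1.2,0.0158,-0.0402,0.0025,0.085],
```

Call:
{"name": "carry_out", "arguments": {
  "motion": [
    [0, 0, 1.2, 0.027, -0.034, 0, 0.085],
    [0, 0, 1.2, 0.026, -0.034, 0, 0.085],
    [0, 0, 1.2, 0.026, -0.035, 0, 0.085],
    [0, 0, 1.2, 0.025, -0.035, 0, 0.085],
    [0, 0, 1.2, 0.024, -0.036, 0, 0.085],
    [0, 0, 1.2, 0.024, -0.036, 0, 0.085],
    [0, 0, 1.2, 0.023, -0.037, 0, 0.085],
    [0, 0, 1.2, 0.022, -0.037, 0, 0.085]
  ]
}}

```text
clock: 1.9
ee_pos: [323.8, -260.3, 239.7]
tool_rot: [3.139, -0.002, 0.149]
ft_force: [0.2, -0.4, -0.2]
gripper_width: 85.2
```

```bash
python3 go.py 0.085 "440,57,200,0,8"
```

```text
t 1.9 p [ 323.8 -260.3  239.7] rot [179.87  -0.12   8.53] F [ 0.2 -0.4 -0.2] w 85.2
[0,-0,1.1,0.0202,-0.0371,0.0049,0.085],
[0,-0,1.1,0.0195,-0.0374,0.0049,0.085],
[0,-0,1.1,0.0188,-0.0378,0.0049,0.085],
[0,-0,1.1,0.0181,-0.0381,0.0049,0.085],
[0,-0,1.1,0.0174,-0.0385,0.0049,0.085],
[0,-0,1.1,0.0167,-0.0388,0.0049,0.085],
[0,-0,1.1,0.016,-0.0391,0.005,0.085],
[0,-0,1.1,0.0153,-0.0394,0.005,0.085],
```

Call:
{"name": "carry_out", "arguments": {
  "motion": [
    [0, 0, 1.1, 0.02, -0.037, 0.005, 0.085],
    [0, 0, 1.1, 0.02, -0.037, 0.005, 0.085],
    [0, 0, 1.1, 0.019, -0.038, 0.005, 0.085],
    [0, 0, 1.1, 0.018, -0.038, 0.005, 0.085],
    [0, 0, 1.1, 0.017, -0.038, 0.005, 0.085],
    [0, 0, 1.1, 0.017, -0.039, 0.005, 0.085],
    [0, 0, 1.1, 0.016, -0.039, 0.005, 0.085],
    [0, 0, 1.1, 0.015, -0.039, 0.005, 0.085]
  ]
}}

```text
clock: 2.9
ee_pos: [445.0, 65.9, 201.1]
tool_rot: [3.136, -0.012, -0.011]
ft_force: [0.0, -0.2, 0.9]
gripper_width: 84.7
```

```bash
python3 go.py 0.085 "441.5,57.3,150,0,2" "441.5,57.3,76,0,4"
```

```text
t 2.9 p [445.   65.9 201.1] rot [179.65  -0.7   -0.6 ] F [ 0.  -0.2  0.9] w 84.7
[0.2,-0.3,-0.3,-0.002,0.0042,0.0256,0.085],
[0.2,-0.3,-0.3,-0.0019,0.0042,0.0256,0.085],
[-0,0,0,0,-0,0.0185,0.085],
[-0,0,0,0,-0,0.0185,0.085],
[-0,0,0,0,-0,0.0185,0.085],
[-0,0,0,0,-0,0.0185,0.085],
```

Call:
{"name": "carry_out", "arguments": {
  "motion": [
    [0.2, -0.3, -0.3, -0.002, 0.004, 0.02, 0.085],
    [0.2, -0.3, -0.3, -0.002, 0.004, 0.02, 0.085],
    [0, 0, 0, 0, 0, 0, 0.085]
  ]
}}

```text
clock: 3.28
ee_pos: [440.6, 58.8, 158.5]
tool_rot: [-3.141, 0.001, 0.004]
ft_force: [0.0, -0.0, -0.7]
gripper_width: 85.0
```

```bash
python3 go.py 0.085 "441.5,57.3,77,0,5"; python3 - <<'E'
from station import arm
import cv2,pickle
for n in ["scene","top"]:
    p=arm.read_camera(n); pickle.dump(p,open(n+"1.pkl","wb"))
s=pickle.load(open("scene1.pkl","rb"))["color"][140:260,260:420]
t=pickle.load(open("top1.pkl","rb"))["color"][200:320,210:370]
import numpy as np
a=np.hstack([s,t]);a=cv2.resize(a,(800,300))
cv2.imwrite("pics/g1.png",np.clip(a[:,:,::-1]*1.6,0,255))
E
```

```text
t 3.27 p [440.6  58.8 158.5] rot [-179.94    0.03    0.24] F [ 0.  -0.  -0.7] w 85.0
[-0,0,0,0.0002,0.0003,0.0163,0.085],
[-0,0,0,0.0002,0.0003,0.0163,0.085],
[-0,0,0,0.0002,0.0003,0.0163,0.085],
[-0,0,0,0.0002,0.0003,0.0163,0.085],
[-0,0,0,0.0002,0.0003,0.0163,0.085],[ WARN:0@2.610] global loadsave.cpp:1063 imwrite_ Unsupported depth image for selected encoder is fallbacked to CV_8U.
```

View pics/g1.png

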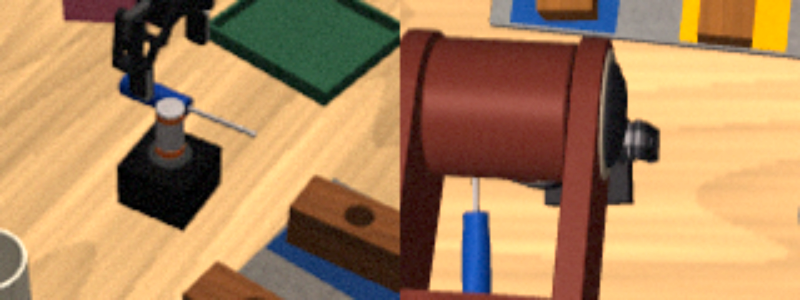

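The scene crop shows the open fingers at columns ~140 and ~200, with the gauge centred between them at ~170. The arm hides the gauge in the top view. Descending.

Call:
{"name": "carry_out", "arguments": {
  "motion": [
    [0, 0, 0, 0, 0, 0.016, 0.085],
    [0, 0, 0, 0, 0, 0.016, 0.085],
    [0, 0, 0, 0, 0, 0.016, 0.085],
    [0, 0, 0, 0, 0, 0.016, 0.085],
    [0, 0, 0, 0, 0, 0.014, 0.085],
    [0, 0, 0, 0, 0, 0, 0.085]
  ]
}}

```text
clock: 4.12
ee_pos: [442.2, 57.9, 77.5]
tool_rot: [-3.141, -0.004, 0.002]
ft_force: [-0.2, 0.2, -0.2]
gripper_width: 85.2
```

```bash
python3 go.py 0.085 "441.5,57.3,77,0,1"
```

```text
t 4.12 p [442.2  57.9  77.5] rot [-179.94   -0.22    0.11] F [-0.2  0.2 -0.2] w 85.2
[-0.1,-0.2,0.1,-0.0007,0.0006,0.0005,0.085],
```

Call:
{"name": "carry_out", "arguments": {
  "motion": [
    [0, 0, 0, 0, 0, 0, 0.02],
    [0, 0, 0, 0, 0, 0, 0.02],
    [0, 0, 0, 0, 0, 0, 0.02],
    [0, 0, 0, 0, 0, 0, 0.02],
    [0, 0, 0, 0, 0, 0, 0.02],
    [0, 0, 0, 0, 0, 0, 0.02]
  ],
  "grip_force": 50
}}

```text
clock: 4.88
ee_pos: [443.6, 58.0, 79.1]
tool_rot: [-3.141, -0.007, 0.002]
ft_force: [0.4, -0.1, -1.0]
gripper_width: 27.0
```

Call:
{"name": "carry_out", "arguments": {
  "motion": [
    [0, 0, 0, 0, 0, -0.01, 0.02],
    [0, 0, 0, 0, 0, -0.02, 0.02],
    [0, 0, 0, 0, 0, -0.02, 0.02],
    [0, 0, 0, 0, 0, -0.02, 0.02],
    [0, 0, 0, 0, 0, -0.015, 0.02]
  ]
}}

```text
clock: 5.5
ee_pos: [440.4, 57.9, 165.2]
tool_rot: [-3.141, -0.001, 0.002]
ft_force: [-0.2, 0.7, -2.5]
gripper_width: 26.6
```

```bash
python3 go.py 0.02 "637,82.7,160,0,6" 
```

```text
t 5.5 p [440.4  57.9 165.2] rot [-179.95   -0.03    0.12] F [-0.2  0.7 -2.5] w 26.6
[-0,-0,0,0.0328,-0.0041,0.0009,0.02],
[-0,-0,0,0.0328,-0.0041,0.0009,0.02],
[-0,-0,0,0.0328,-0.0041,0.0009,0.02],
[-0,-0,0,0.0328,-0.0041,0.0009,0.02],
[-0,-0,0,0.0328,-0.0041,0.0009,0.02],
[-0,-0,0,0.0328,-0.0041,0.0009,0.02],
```

Force −2.5 N in z matches the 0.28 kg gauge, so it is held.

Call:
{"name": "carry_out", "arguments": {
  "motion": [
    [0, 0, 0, 0.033, -0.004, 0, 0.02],
    [0, 0, 0, 0.033, -0.004, 0, 0.02],
    [0, 0, 0, 0.033, -0.004, 0, 0.02],
    [0, 0, 0, 0.033, -0.004, 0, 0.02],
    [0, 0, 0, 0.033, -0.004, 0, 0.02],
    [0, 0, 0, 0.03, -0.004, 0, 0.02],
    [0, 0, 0, 0, 0, 0, 0.02],
    [0, 0, 0, 0, 0, 0, 0.02]
  ]
}}

```text
clock: 6.5
ee_pos: [640.6, 82.9, 167.5]
tool_rot: [-3.141, 0.001, 0.002]
ft_force: [-1.7, -0.0, -2.1]
gripper_width: 26.7
```

```bash
cat > snap.py <<'E'
import sys,cv2,pickle,numpy as np
from station import arm
# snap.py tag cam x y w h k
tag=sys.argv[1]; out=[]
for a in sys.argv[2:]:
    n,x,y,w,h,k=a.split(",");x,y,w,h,k=map(int,(x,y,w,h,k))
    p=arm.read_camera(n); pickle.dump(p,open(f"{n}_{tag}.pkl","wb"))
    c=cv2.resize(p["color"][y:y+h,x:x+w],None,fx=k,fy=k,interpolation=cv2.INTER_CUBIC)
    c=np.clip(c.astype(float)*1.8,0,255).astype(np.uint8)
    for i in range(0,w,10): cv2.line(c,(i*k,0),(i*k,6 if i%50 else 16),(255,255,255),1)
    for i in range(0,h,10): cv2.line(c,(0,i*k),(6 if i%50 else 16,i*k),(255,255,255),1)
    cv2.imwrite(f"pics/{n}_{tag}.png",c[:,:,::-1])
st=arm.state();print(round(st["clock"],2),st["ee_pos"].round(1),np.degrees(st["tool_rot"]).round(2),st["ft_force"].round(1))
E
python3 snap.py a scene,340,120,130,120,6 top,230,130,130,100,6
```

```text
6.6 [640.5  82.9 167.8] [-1.7998e+02 -0.0000e+00  1.1000e-01] [ 0.2  0.  -3.1]
```

View pics/scene_a.png

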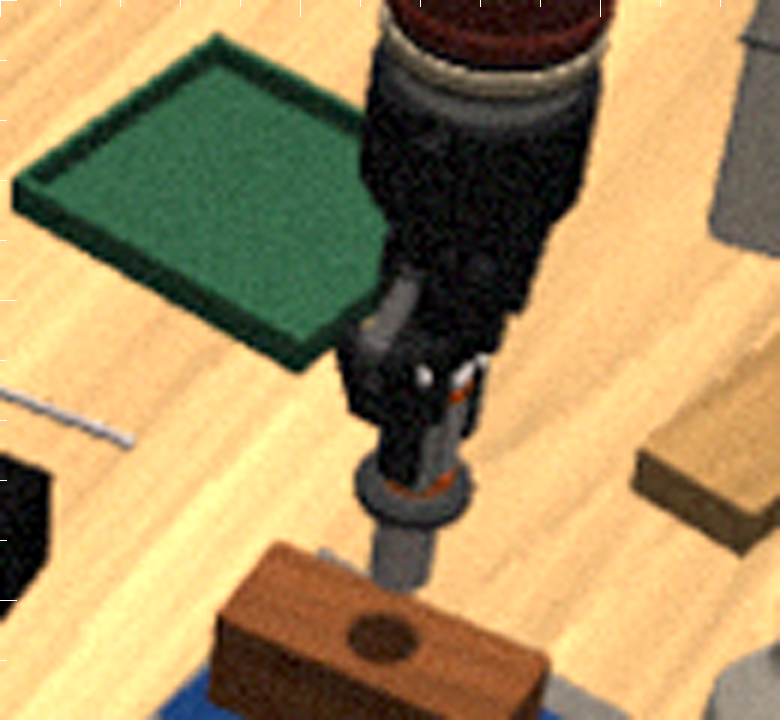

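View pics/top_a.png

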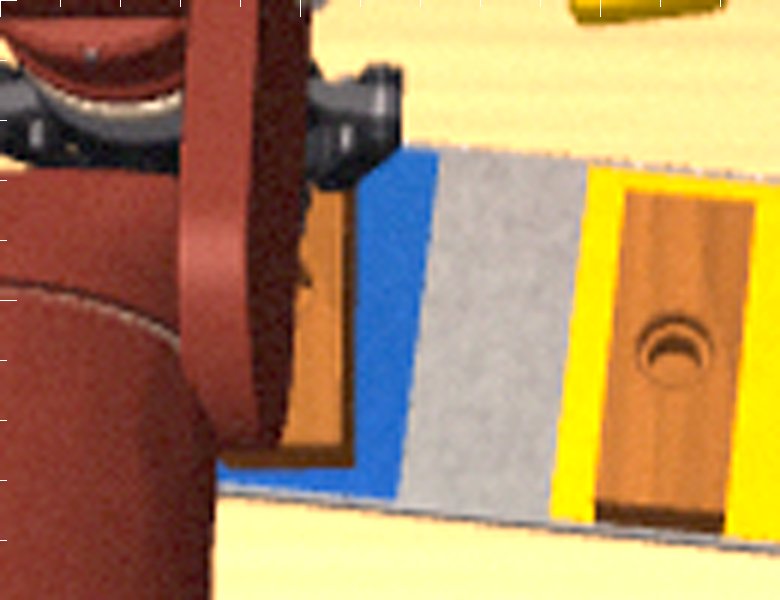

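The scene crop shows the gauge held upright above the blue block, pin foot near crop (400,572), hole at (382,637). The arm hides both in the top view. Comparing them in the scene camera:

```bash
python3 - <<'E'
from h import *
np.set_printoptions(precision=1,suppress=True)
s=load("scene_a"); S=lambda x,y:(340+x/6-.4,120+y/6-.4)
print("hole",onz(s,S(382,637),62)); 
for v in(566,572,578): print("foot",onz(s,S(400,v),97))
print("collar",onz(s,S(413,488),97+47))
for X in([637,83],[640.5,83],[640.5,80]): print(X,[(proj(s,np.r_[X,z])-[339.6,119.6])*6 for z in(97,141,147,62)])
E
```

```text
hole [638.   80.6  62. ]
foot [638.7  85.7  97. ]
foot [640.2  82.9  97. ]
foot [641.7  80.1  97. ]
collar [641.3  80.  144. ]
[637, 83] [array([392.5, 568.5]), array([405.6, 484.6]), array([407.4, 472.8]), array([382.6, 632.2])]
[640.5, 83] [array([400.7, 572.2]), array([414. , 488.2]), array([415.9, 476.4]), array([390.6, 635.9])]
[640.5, 80] [array([397. , 576.9]), array([410.2, 493. ]), array([412. , 481.2]), array([387. , 640.6])]
```

Call:
{"name": "carry_out", "arguments": {
  "motion": [
    [0, 0, 0, -0.0027, 0.0007, 0.014, 0.02],
    [0, 0, 0, 0, 0, 0.012, 0.02],
    [0, 0, 0, 0, 0, 0, 0.02]
  ]
}}

```text
clock: 6.98
ee_pos: [635.6, 82.0, 139.3]
tool_rot: [-3.141, 0.002, 0.002]
ft_force: [0.2, 0.2, -2.9]
gripper_width: 27.0
```

```bash
python3 go.py 0.02 "637.8,82,137,0,1"
```

```text
t 6.97 p [635.6  82.  139.3] rot [-179.98    0.1     0.1 ] F [ 0.2  0.2 -2.9] w 27.0
[-0,0.1,0.1,0.0022,0,0.0023,0.02],
```

Call:
{"name": "carry_out", "arguments": {
  "motion": [
    [0, 0, 0, 0.002, 0, 0.003, 0.02],
    [0, 0, 0, 0, 0, 0.004, 0.02]
  ]
}}

```text
clock: 7.22
ee_pos: [637.9, 82.0, 132.4]
tool_rot: [-3.141, 0.001, 0.002]
ft_force: [0.1, 0.5, -3.5]
gripper_width: 26.8
```

```bash
python3 snap.py b scene,360,160,100,90,8
```

```text
7.28 [637.6  82.  131.7] [-1.7998e+02  1.1000e-01  1.0000e-01] [ 0.2  0.9 -3.7]
```

View pics/scene_b.png

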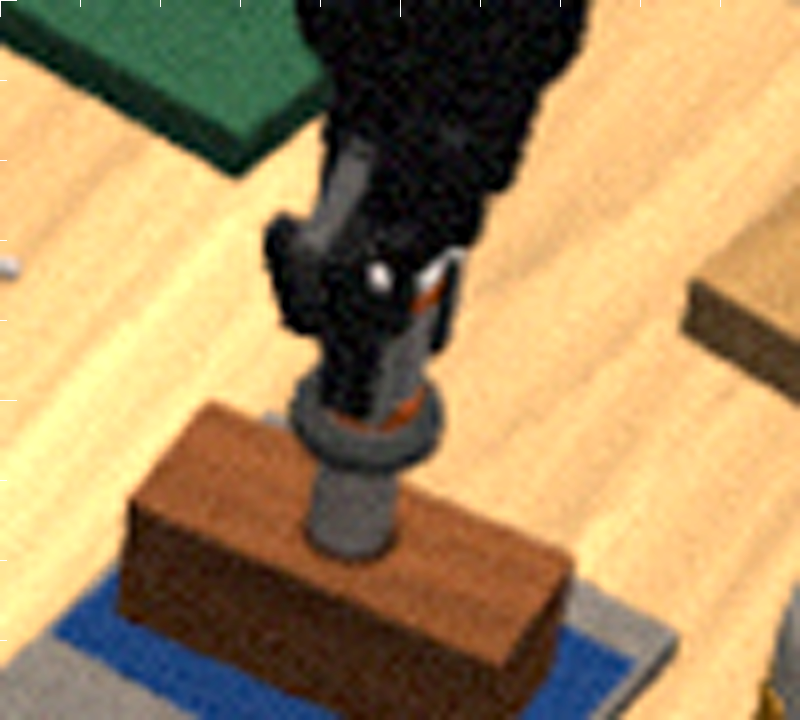

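The pin foot, at crop (350,548), sits in the mouth of the hole and is well centred, with no contact force. Lowering further.

Call:
{"name": "carry_out", "arguments": {
  "motion": [
    [0, 0, 0, 0, 0, 0.006, 0.02],
    [0, 0, 0, 0, 0, 0.006, 0.02],
    [0, 0, 0, 0, 0, 0, 0.02]
  ]
}}

```text
clock: 7.65
ee_pos: [637.7, 82.1, 118.8]
tool_rot: [-3.141, 0.002, 0.002]
ft_force: [0.2, 1.0, -2.6]
gripper_width: 27.3
```

Call:
{"name": "carry_out", "arguments": {
  "motion": [
    [0, 0, 0, 0, 0, 0.004, 0.02],
    [0, 0, 0, 0, 0, 0.004, 0.02]
  ]
}}

```text
clock: 7.9
ee_pos: [638.1, 82.0, 111.0]
tool_rot: [-3.141, 0.001, 0.002]
ft_force: [0.1, -0.2, -2.6]
gripper_width: 27.0
```

Already past the step depth with no force, so this block takes the pin.

Call:
{"name": "carry_out", "arguments": {
  "motion": [
    [0, 0, 0, 0, 0, 0.006, 0.02],
    [0, 0, 0, 0, 0, 0.006, 0.02],
    [0, 0, 0, 0, 0, 0.003, 0.02],
    [0, 0, 0, 0, 0, 0, 0.02]
  ]
}}

```text
clock: 8.4
ee_pos: [637.6, 82.0, 94.2]
tool_rot: [-3.141, 0.002, 0.002]
ft_force: [-0.4, 1.0, -3.0]
gripper_width: 26.8
```

Call:
{"name": "carry_out", "arguments": {
  "motion": [
    [0, 0, 0, 0, 0, 0.003, 0.02],
    [0, 0, 0, 0, 0, 0.0015, 0.02],
    [0, 0, 0, 0, 0, 0, 0.02]
  ]
}}

```text
clock: 8.78
ee_pos: [638.0, 82.1, 89.8]
tool_rot: [-3.141, 0.001, 0.002]
ft_force: [0.2, -0.7, -2.4]
gripper_width: 27.2
```

Call:
{"name": "carry_out", "arguments": {
  "motion": [
    [0, 0, 0, 0, 0, 0.0015, 0.02],
    [0, 0, 0, 0, 0, 0.001, 0.02]
  ]
}}

```text
clock: 9.02
ee_pos: [638.5, 82.1, 89.2]
tool_rot: [-3.141, 0.0, 0.002]
ft_force: [-2.6, -0.6, 3.0]
gripper_width: 26.8
```

Call:
{"name": "carry_out", "arguments": {
  "motion": [
    [0, 0, 0, 0, 0, 0.001, 0.02],
    [0, 0, 0, 0, 0, 0.001, 0.02]
  ]
}}

```text
clock: 9.28
ee_pos: [639.1, 82.2, 89.1]
tool_rot: [-3.141, -0.001, 0.002]
ft_force: [-3.9, -0.7, 5.5]
gripper_width: 26.8
```

```bash
python3 snap.py c scene,360,160,100,90,8
```

```text
9.32 [639.1  82.1  89.1] [-1.7999e+02 -6.0000e-02  1.1000e-01] [-3.9  0.2  6. ]
```

View pics/scene_c.png

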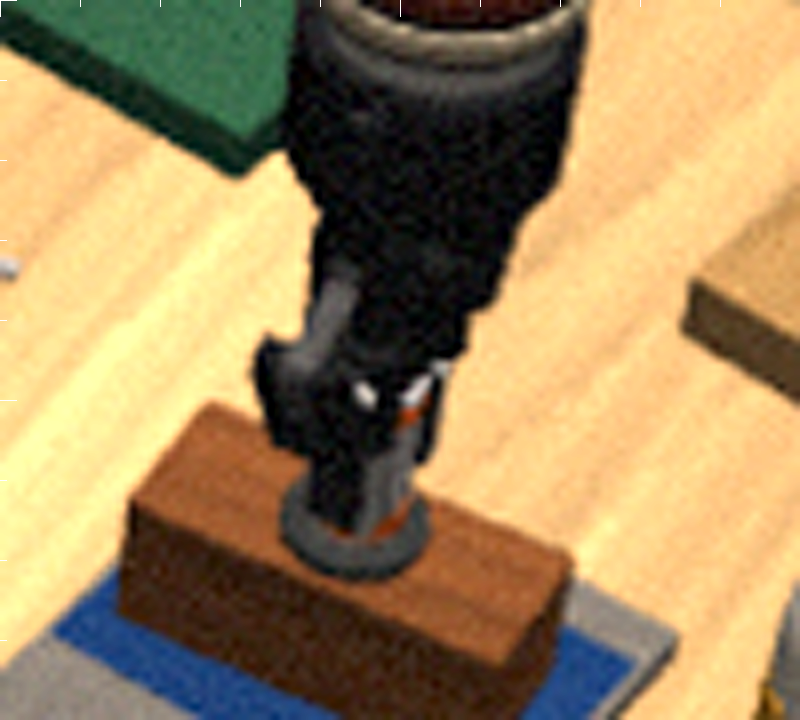

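Fully home: the collar at crop (355,535) is flat on the wood with a firm contact force. Withdrawing, then on to yellow using the measured hole-to-hole offset (−22.5, −150.8).

Call:
{"name": "carry_out", "arguments": {
  "motion": [
    [0, 0, 0, -0.0012, 0, -0.006, 0.02],
    [0, 0, 0, 0, 0, -0.012, 0.02],
    [0, 0, 0, 0, 0, -0.015, 0.02],
    [0, 0, 0, 0, 0, -0.015, 0.02],
    [0, 0, 0, 0, 0, -0.015, 0.02],
    [0, 0, 0, 0, 0, -0.01, 0.02]
  ]
}}

```text
clock: 10.07
ee_pos: [637.5, 82.1, 165.1]
tool_rot: [-3.141, -0.001, 0.002]
ft_force: [-0.8, 0.5, -2.0]
gripper_width: 26.7
```

```bash
python3 go.py 0.02 "615.4,-68.9,160,0,5"
```

```text
t 10.07 p [637.5  82.1 165.1] rot [-179.98   -0.07    0.11] F [-0.8  0.5 -2. ] w 26.7
[-0,-0,0,-0.0045,0.0302,0.001,0.02],
[-0,-0,0,-0.0045,0.0302,0.001,0.02],
[-0,-0,0,-0.0045,0.0302,0.001,0.02],
[-0,-0,0,-0.0044,0.0302,0.001,0.02],
[-0,-0,0,-0.0044,0.0302,0.001,0.02],
```

Call:
{"name": "carry_out", "arguments": {
  "motion": [
    [0, 0, 0, -0.0045, 0.03, 0, 0.02],
    [0, 0, 0, -0.0045, 0.03, 0, 0.02],
    [0, 0, 0, -0.0045, 0.03, 0, 0.02],
    [0, 0, 0, -0.0045, 0.03, 0, 0.02],
    [0, 0, 0, -0.0045, 0.03, 0, 0.02],
    [0, 0, 0, 0, 0, 0, 0.02],
    [0, 0, 0, 0, 0, 0, 0.02]
  ]
}}

```text
clock: 10.95
ee_pos: [615.8, -71.5, 170.1]
tool_rot: [-3.141, -0.006, 0.003]
ft_force: [0.8, 0.3, -3.5]
gripper_width: 26.8
```

```bash
python3 go.py 0.02 "615.4,-68.9,138,0,3"; python3 snap.py d scene,310,160,100,140,6 top,230,130,130,100,6
```

```text
t 10.95 p [615.8 -71.5 170.1] rot [-179.97   -0.34    0.19] F [ 0.8  0.3 -3.5] w 26.8
[-0,-0.1,0.1,-0.0002,-0.0009,0.0107,0.02],
[-0,-0.1,0.1,-0.0002,-0.0009,0.0107,0.02],
[-0,-0.1,0.1,-0.0002,-0.0009,0.0107,0.02],
11.05 [615.9 -71.1 170. ] [-179.99   -0.34    0.24] [ 0.8  0.2 -2.6]
```

View pics/scene_d.png

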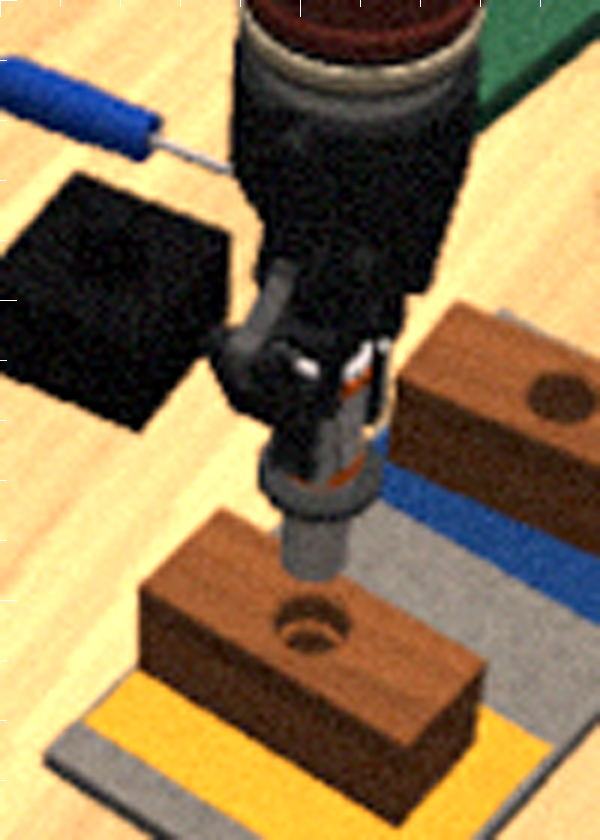

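View pics/top_d.png

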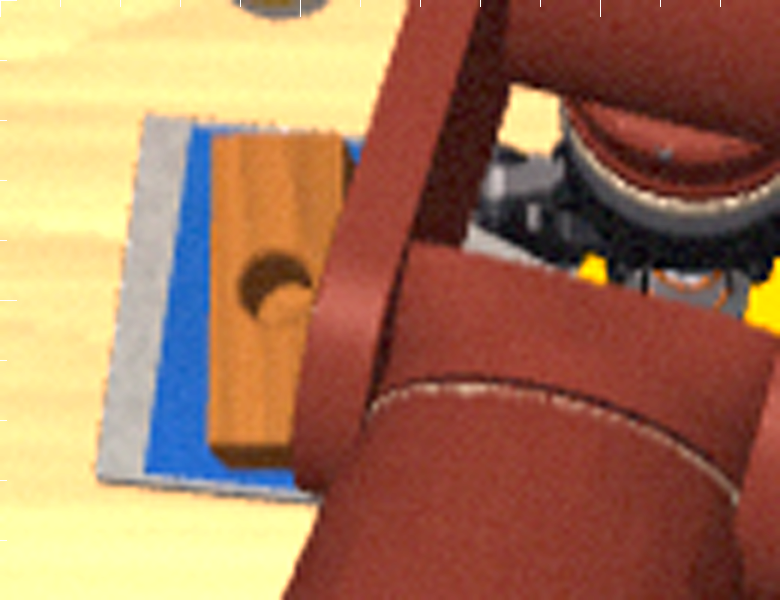

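The gauge is over the yellow hole at scene crop (312,626), foot at about (315,562), and the blue block has not moved. Correcting y by +2.3 mm and lowering.

Call:
{"name": "carry_out", "arguments": {
  "motion": [
    [0, -0.3, 0, -0.0003, -0.0023, 0.011, 0.02],
    [0, 0, 0, 0, 0, 0.011, 0.02],
    [0, 0, 0, 0, 0, 0.009, 0.02],
    [0, 0, 0, 0, 0, 0, 0.02]
  ]
}}

```text
clock: 11.55
ee_pos: [615.0, -66.4, 135.3]
tool_rot: [-3.14, 0.002, 0.007]
ft_force: [0.5, 0.1, -2.2]
gripper_width: 26.7
```

```bash
python3 snap.py e scene,310,190,100,90,8
```

```text
11.6 [615.4 -66.5 136. ] [-1.7995e+02  7.0000e-02  4.0000e-01] [-1.1  0.2 -2.9]
```

View pics/scene_e.png

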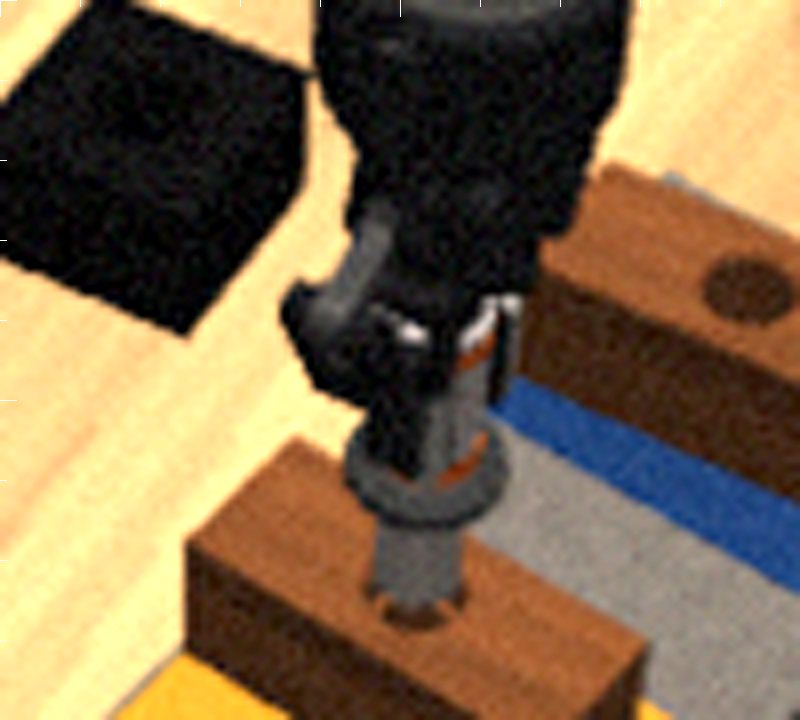

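The foot is just above the hole, slightly towards +y. Correcting by −2.3 mm.

Call:
{"name": "carry_out", "arguments": {
  "motion": [
    [0, 0, 0, 0, 0.0022, 0, 0.02],
    [0, 0, 0, 0, 0, 0.003, 0.02],
    [0, 0, 0, 0, 0, 0.003, 0.02],
    [0, 0, 0, 0, 0, 0, 0.02]
  ]
}}

```text
clock: 12.1
ee_pos: [616.2, -69.3, 130.9]
tool_rot: [-3.141, -0.001, 0.007]
ft_force: [-0.2, -0.1, -2.8]
gripper_width: 26.8
```

Call:
{"name": "carry_out", "arguments": {
  "motion": [
    [0, 0, 0, -0.0004, 0, 0.004, 0.02],
    [0, 0, 0, 0, 0, 0.004, 0.02],
    [0, 0, 0, 0, 0, 0.002, 0.02],
    [0, 0, 0, 0, 0, 0, 0.02]
  ]
}}

```text
clock: 12.6
ee_pos: [615.7, -69.3, 120.1]
tool_rot: [-3.141, -0.001, 0.007]
ft_force: [0.3, -0.4, -3.7]
gripper_width: 27.0
```

Call:
{"name": "carry_out", "arguments": {
  "motion": [
    [0, 0, 0, 0, 0, 0.002, 0.02],
    [0, 0, 0, 0, 0, 0.0015, 0.02],
    [0, 0, 0, 0, 0, 0.001, 0.02],
    [0, 0, 0, 0, 0, 0.001, 0.02]
  ]
}}

```text
clock: 13.1
ee_pos: [616.4, -69.3, 116.9]
tool_rot: [-3.141, -0.002, 0.007]
ft_force: [-2.9, 0.6, 4.6]
gripper_width: 26.8
```

Call:
{"name": "carry_out", "arguments": {
  "motion": [
    [0, 0, 0, 0, 0, 0.0015, 0.02],
    [0, 0, 0, 0, 0, 0.0015, 0.02]
  ]
}}

```text
clock: 13.35
ee_pos: [616.7, -69.3, 116.8]
tool_rot: [-3.142, -0.002, 0.007]
ft_force: [-4.4, 1.2, 7.3]
gripper_width: 27.0
```

```bash
python3 snap.py f scene,310,190,100,90,8
```

```text
13.4 [616.7 -69.3 116.9] [-1.8e+02 -9.0e-02  3.9e-01] [-4.7  1.2  7.3]
```

View pics/scene_f.png

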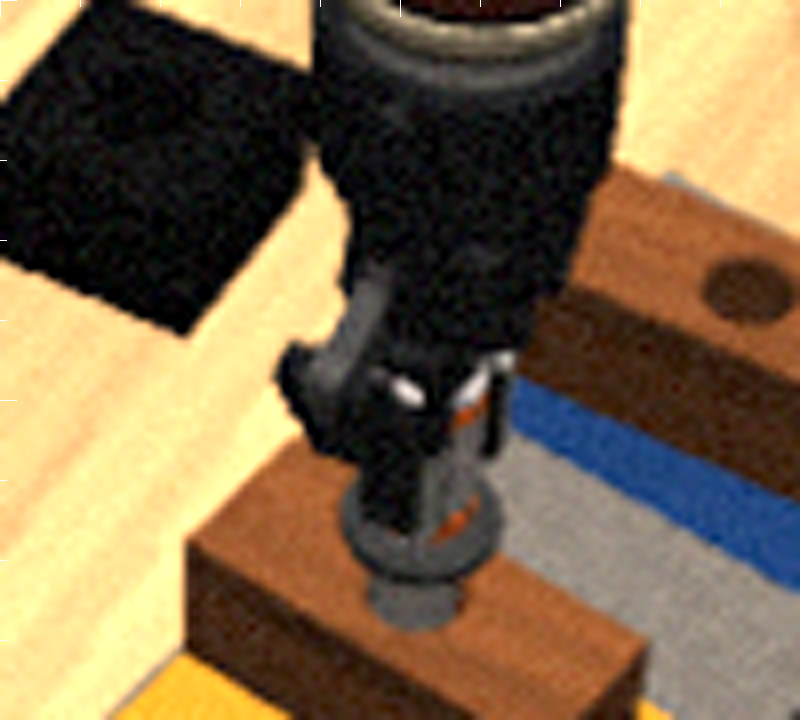

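Stopped short 27.7 mm above the home height, as the stepped block should (28 mm). Blue goes to green, yellow to red. Returning the gauge to its stand.

Call:
{"name": "carry_out", "arguments": {
  "motion": [
    [0, 0, 0, -0.001, 0, -0.006, 0.02],
    [0, 0, 0, 0, 0, -0.012, 0.02],
    [0, 0, 0, 0, 0, -0.015, 0.02],
    [0, 0, 0, 0, 0, -0.012, 0.02]
  ]
}}

```text
clock: 13.9
ee_pos: [615.0, -69.3, 162.2]
tool_rot: [-3.141, -0.001, 0.007]
ft_force: [0.5, -0.6, -2.8]
gripper_width: 27.0
```

```bash
python3 go.py 0.02 "443,57.5,165,0,6"
```

```text
t 13.9 p [615.  -69.3 162.2] rot [-179.98   -0.04    0.39] F [ 0.5 -0.6 -2.8] w 27.0
[-0,-0,0.1,-0.0285,-0.0213,-0.0005,0.02],
[-0,-0,0.1,-0.0285,-0.0213,-0.0005,0.02],
[-0,-0,0.1,-0.0286,-0.0213,-0.0005,0.02],
[-0,-0,0.1,-0.0286,-0.0212,-0.0005,0.02],
[-0,-0,0.1,-0.0286,-0.0212,-0.0005,0.02],
[-0,-0,0.1,-0.0286,-0.0212,-0.0005,0.02],
```

Call:
{"name": "carry_out", "arguments": {
  "motion": [
    [0, 0, 0, -0.0285, -0.021, 0, 0.02],
    [0, 0, 0, -0.0285, -0.021, 0, 0.02],
    [0, 0, 0, -0.0285, -0.021, 0, 0.02],
    [0, 0, 0, -0.0285, -0.021, 0, 0.02],
    [0, 0, 0, -0.0285, -0.021, 0, 0.02],
    [0, 0, 0, -0.024, -0.018, 0, 0.02],
    [0, 0, 0, 0, 0, 0, 0.02],
    [0, 0, 0, 0, 0, 0, 0.02]
  ]
}}

```text
clock: 14.9
ee_pos: [447.0, 55.0, 170.0]
tool_rot: [3.14, -0.016, 0.006]
ft_force: [-1.1, 0.1, -2.3]
gripper_width: 27.0
```

```bash
python3 go.py 0.02 "443,57.5,133,0,3"; python3 snap.py g scene,290,140,100,90,8
```

```text
t 14.9 p [447.  55. 170.] rot [179.92  -0.9    0.34] F [-1.1  0.1 -2.3] w 27.0
[0,-0.3,0.1,-0.0015,-0.0009,0.0123,0.02],
[0,-0.3,0.1,-0.0015,-0.0009,0.0123,0.02],
[0,-0.3,0.1,-0.0014,-0.0008,0.0123,0.02],
14.95 [447.1  54.9 170. ] [179.92  -0.87   0.32] [-0.3  0.3 -2. ]
```

View pics/scene_g.png

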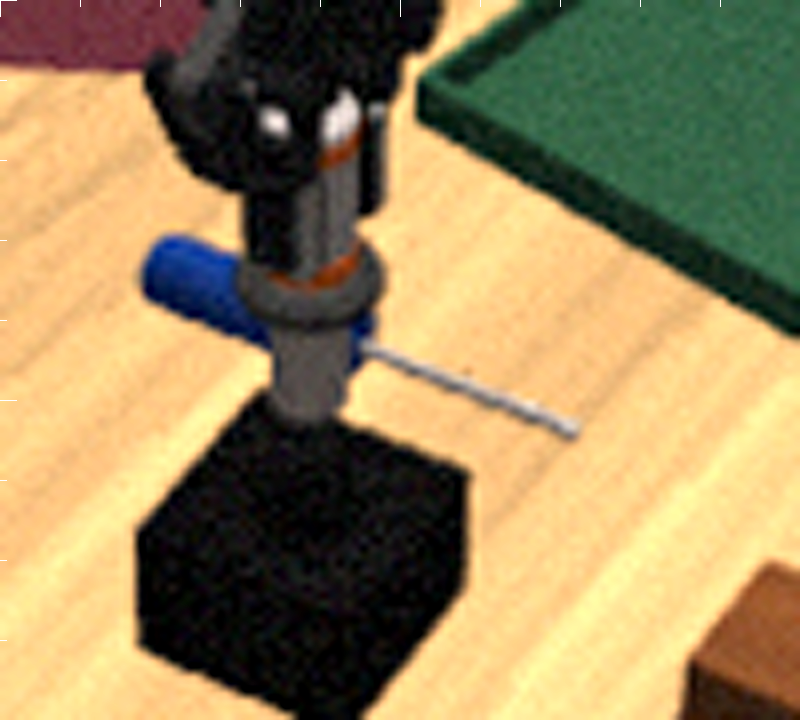

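The gauge is above the stand: foot at about (307,405), stand top centre at about (303,500). Correcting tilt and offset while coming down to just above the mouth.

Call:
{"name": "carry_out", "arguments": {
  "motion": [
    [0, -0.4, 0.1, -0.002, -0.0015, 0.012, 0.02],
    [0, -0.4, 0.1, -0.001, -0.0008, 0.01, 0.02],
    [0, 0, 0, 0, 0, 0.007, 0.02],
    [0, 0, 0, 0, 0, 0, 0.02]
  ]
}}

```text
clock: 15.45
ee_pos: [444.7, 56.2, 137.9]
tool_rot: [3.14, 0.002, -0.0]
ft_force: [0.0, -0.5, -2.4]
gripper_width: 27.0
```

```bash
python3 go.py 0.02 "443,57.5,125,0,2"
```

```text
t 15.45 p [444.7  56.2 137.9] rot [179.92   0.12  -0.02] F [ 0.  -0.5 -2.4] w 27.0
[0,0.1,-0,-0.0008,-0.0007,0.0064,0.02],
[0,0.1,-0,-0.0009,-0.0007,0.0064,0.02],
```

Call:
{"name": "carry_out", "arguments": {
  "motion": [
    [0, 0, 0, -0.0012, -0.0013, 0.006, 0.02],
    [0, 0, 0, -0.0004, 0, 0.006, 0.02],
    [0, 0, 0, 0, 0, 0.006, 0.02],
    [0, 0, 0, 0, 0, 0.004, 0.02]
  ]
}}

```text
clock: 15.95
ee_pos: [443.4, 57.5, 115.0]
tool_rot: [3.14, 0.001, -0.0]
ft_force: [-0.2, -0.9, -2.7]
gripper_width: 26.5
```

Call:
{"name": "carry_out", "arguments": {
  "motion": [
    [0, 0, 0, 0, 0, 0.008, 0.02],
    [0, 0, 0, 0, 0, 0.009, 0.02],
    [0, 0, 0, 0, 0, 0.008, 0.02],
    [0, 0, 0, 0, 0, 0.004, 0.02],
    [0, 0, 0, 0, 0, 0.002, 0.02],
    [0, 0, 0, 0, 0, 0, 0.02]
  ]
}}

```text
clock: 16.7
ee_pos: [443.2, 57.4, 81.4]
tool_rot: [3.14, 0.002, -0.0]
ft_force: [-0.1, 0.1, -2.9]
gripper_width: 26.6
```

Call:
{"name": "carry_out", "arguments": {
  "motion": [
    [0, 0, 0, 0, 0, 0.0015, 0.02],
    [0, 0, 0, 0, 0, 0.001, 0.02],
    [0, 0, 0, 0, 0, 0.001, 0.02]
  ]
}}

```text
clock: 17.08
ee_pos: [443.8, 57.4, 79.1]
tool_rot: [3.14, 0.001, -0.0]
ft_force: [-4.5, 0.1, 5.3]
gripper_width: 27.2
```

The collar is seated at 79.1 mm, the same as at pick-up. Releasing.

Call:
{"name": "carry_out", "arguments": {
  "motion": [
    [0, 0, 0, 0, 0, 0, 0.034],
    [0, 0, 0, 0, 0, 0, 0.05],
    [0, 0, 0, 0, 0, 0, 0.085],
    [0, 0, 0, 0, 0, 0, 0.085],
    [0, 0, 0, 0, 0, 0, 0.085],
    [0, 0, 0, 0, 0, -0.01, 0.085],
    [0, 0, 0, 0, 0, -0.03, 0.085],
    [0, 0, 0, 0, 0, -0.03, 0.085]
  ]
}}

```text
clock: 18.08
ee_pos: [443.2, 57.5, 150.6]
tool_rot: [3.14, 0.003, -0.0]
ft_force: [0.5, -0.7, 0.3]
gripper_width: 84.8
```

```bash
python3 go.py 0.085 "637.5,82.5,150,1.1,6"
```

```text
t 18.07 p [443.2  57.5 150.6] rot [179.92   0.15  -0.02] F [ 0.5 -0.7  0.3] w 84.8
[0,0,-0.2,0.0324,-0.0042,0,0.085],
[0,0,-0.2,0.0324,-0.0041,0,0.085],
[0,0,-0.2,0.0324,-0.004,0,0.085],
[0,0,-0.2,0.0324,-0.0039,0.0001,0.085],
[0,0,-0.2,0.0324,-0.0038,0.0001,0.085],
[0,0,-0.2,0.0324,-0.0036,0.0001,0.085],
```

Call:
{"name": "carry_out", "arguments": {
  "motion": [
    [0, 0, -0.2, 0.032, -0.004, 0, 0.085],
    [0, 0, -0.2, 0.032, -0.004, 0, 0.085],
    [0, 0, -0.2, 0.032, -0.004, 0, 0.085],
    [0, 0, -0.2, 0.032, -0.004, 0, 0.085],
    [0, 0, -0.2, 0.032, -0.004, 0, 0.085],
    [0, 0, -0.2, 0.028, -0.004, 0, 0.085],
    [0, 0, 0, 0, 0, 0, 0.085],
    [0, 0, 0, 0, 0, 0, 0.085]
  ]
}}

```text
clock: 19.08
ee_pos: [640.5, 84.0, 162.2]
tool_rot: [3.139, -0.012, 0.021]
ft_force: [-0.4, -0.1, -0.3]
gripper_width: 85.2
```

```bash
python3 go.py 0.085 "637.5,82.5,80,1.1,4"; python3 snap.py h scene,300,150,160,130,5
```

```text
t 19.07 p [640.5  84.  162.2] rot [179.88  -0.66   1.23] F [-0.4 -0.1 -0.3] w 85.2
[0,-0.2,0,-0.001,0.0003,0.0205,0.085],
[0,-0.2,0,-0.0009,0.0003,0.0206,0.085],
[0,-0.2,0,-0.0009,0.0003,0.0206,0.085],
[0,-0.2,0,-0.0008,0.0003,0.0206,0.085],
19.12 [640.5  83.9 162.3] [179.88  -0.69   1.22] [ 0.9  0.3 -0.4]
```

View pics/scene_h.png

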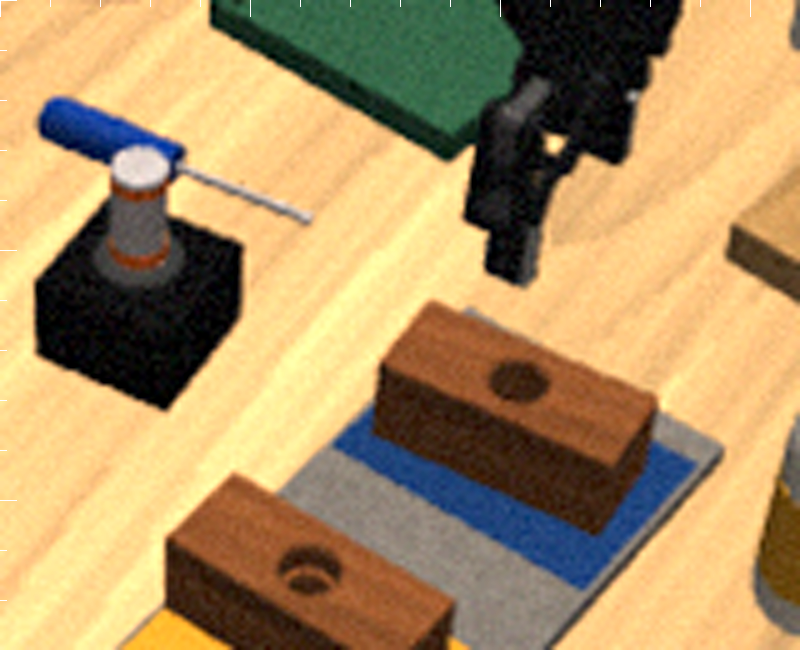

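The gauge stands upright in its stand at crop (140,210), collar down. Both blocks are where they were, and the gripper is over the blue block. Descending to grasp.

Call:
{"name": "carry_out", "arguments": {
  "motion": [
    [0, -0.4, 0, -0.002, 0.001, 0.02, 0.085],
    [0, -0.3, 0, -0.001, 0, 0.025, 0.085],
    [0, 0, 0, 0, 0, 0.025, 0.085],
    [0, 0, 0, 0, 0, 0.01, 0.085],
    [0, 0, 0, 0, 0, 0, 0.085]
  ]
}}

```text
clock: 19.75
ee_pos: [632.8, 82.3, 73.8]
tool_rot: [3.139, 0.008, 0.021]
ft_force: [0.6, -0.0, 0.3]
gripper_width: 85.3
```

```bash
python3 go.py 0.085 "637.5,82.2,38,1.1,3"; python3 snap.py i scene,340,120,130,120,6
```

```text
t 19.75 p [632.8  82.3  73.8] rot [179.88   0.45   1.2 ] F [ 0.6 -0.   0.3] w 85.3
[0,0.1,0,0.0016,0,0.0119,0.085],
[0,0.1,0,0.0016,0,0.0119,0.085],
[0,0.1,0,0.0016,0,0.0119,0.085],
19.8 [633.1  82.3  74.4] [179.88   0.41   1.2 ] [-0.4  0.3 -0.1]
```

View pics/scene_i.png

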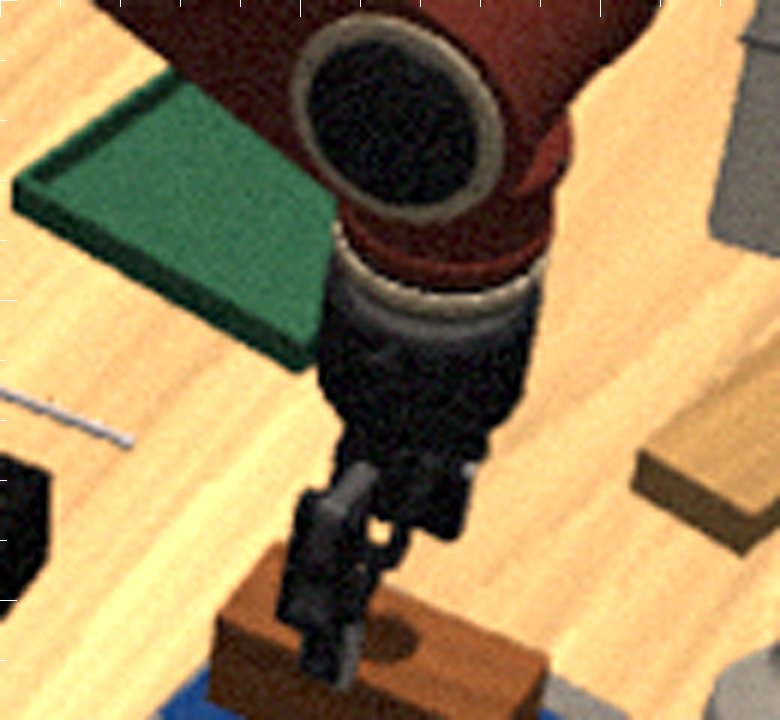

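The fingers straddle the block, with the near finger clear of the face at (330,650). Continuing down.

Call:
{"name": "carry_out", "arguments": {
  "motion": [
    [0, 0, 0, 0.003, 0, 0.012, 0.085],
    [0, 0, 0, 0.001, 0, 0.012, 0.085],
    [0, 0, 0, 0, 0, 0.01, 0.085],
    [0, 0, 0, 0, 0, 0, 0.085]
  ]
}}

```text
clock: 20.3
ee_pos: [638.7, 82.3, 39.9]
tool_rot: [3.139, 0.004, 0.021]
ft_force: [-0.7, 0.5, 0.1]
gripper_width: 85.0
```

```bash
python3 go.py 0.085 "637.5,82.2,38,1.1,1"
```

```text
t 20.3 p [638.7  82.3  39.9] rot [179.88   0.21   1.2 ] F [-0.7  0.5  0.1] w 85.0
[0.1,0.2,0.1,-0.0012,0.0001,0.0019,0.085],
```

Call:
{"name": "carry_out", "arguments": {
  "motion": [
    [0, 0, 0, -0.001, 0, 0.0015, 0.04],
    [0, 0, 0, 0, 0, 0, 0.04],
    [0, 0, 0, 0, 0, 0, 0.04],
    [0, 0, 0, 0, 0, 0, 0.04],
    [0, 0, 0, 0, 0, 0, 0.04]
  ],
  "grip_force": 60
}}

```text
clock: 20.92
ee_pos: [638.1, 82.3, 39.1]
tool_rot: [3.139, 0.002, 0.021]
ft_force: [1.3, -0.4, -0.6]
gripper_width: 49.3
```

Call:
{"name": "carry_out", "arguments": {
  "motion": [
    [0, 0, 0, 0, 0, -0.01, 0.04],
    [0, 0, 0, 0, 0, -0.02, 0.04],
    [0, 0, 0, 0, 0, -0.025, 0.04],
    [0, 0, 0, 0, 0, -0.025, 0.04]
  ]
}}

```text
clock: 21.42
ee_pos: [636.6, 82.5, 121.5]
tool_rot: [3.14, 0.007, 0.021]
ft_force: [0.6, -0.1, -1.5]
gripper_width: 48.9
```

```bash
python3 go.py 0.04 "438,340.5,125,-8.5,10"
```

```text
t 21.43 p [636.6  82.5 121.5] rot [179.88   0.38   1.2 ] F [ 0.6 -0.1 -1.5] w 48.9
[0,0,1,-0.0193,-0.0262,-0.0003,0.04],
[0,0,1,-0.0198,-0.0259,-0.0003,0.04],
[0,0,1,-0.0202,-0.0255,-0.0003,0.04],
[0,0,1,-0.0206,-0.0252,-0.0003,0.04],
[0,0,1,-0.021,-0.0248,-0.0003,0.04],
[0,0,1,-0.0215,-0.0245,-0.0003,0.04],
[0,0,1,-0.0219,-0.0241,-0.0003,0.04],
[0,0,1,-0.0223,-0.0237,-0.0003,0.04],
[0,0,1,-0.0227,-0.0234,-0.0003,0.04],
[0,0,1,-0.0231,-0.023,-0.0003,0.04],
```

Call:
{"name": "carry_out", "arguments": {
  "motion": [
    [0, 0, 1, -0.019, -0.026, 0, 0.04],
    [0, 0, 1, -0.02, -0.026, 0, 0.04],
    [0, 0, 1, -0.02, -0.0255, 0, 0.04],
    [0, 0, 1, -0.0205, -0.025, 0, 0.04],
    [0, 0, 1, -0.021, -0.025, 0, 0.04],
    [0, 0, 1, -0.0215, -0.0245, 0, 0.04],
    [0, 0, 1, -0.022, -0.024, 0, 0.04],
    [0, 0, 1, -0.022, -0.024, 0, 0.04]
  ]
}}

```text
clock: 22.42
ee_pos: [482.1, 295.2, 139.9]
tool_rot: [-3.137, -0.017, -0.128]
ft_force: [0.3, 0.7, -2.0]
gripper_width: 48.7
```

```bash
python3 go.py 0.04 "438,340.5,120,-8.5,2"
```

```text
t 22.43 p [482.1 295.2 139.9] rot [-179.73   -0.98   -7.32] F [ 0.3  0.7 -2. ] w 48.7
[-0.1,-0.5,0.6,-0.0249,-0.0196,0.0096,0.04],
[-0.1,-0.5,0.6,-0.0251,-0.0194,0.0098,0.04],
```

Call:
{"name": "carry_out", "arguments": {
  "motion": [
    [0, -0.3, 0.5, -0.024, -0.019, 0.01, 0.04],
    [0, -0.3, 0.5, -0.018, -0.014, 0.01, 0.04],
    [0, -0.2, 0, 0, 0, 0, 0.04],
    [0, 0, 0, 0, 0, 0, 0.04]
  ]
}}

```text
clock: 22.92
ee_pos: [444.8, 337.0, 126.0]
tool_rot: [-3.132, -0.01, -0.142]
ft_force: [0.3, -0.9, -2.4]
gripper_width: 48.6
```

```bash
python3 go.py 0.04 "438,340.5,60,-8.5,4"; python3 snap.py j scene,300,50,130,130,6
```

```text
t 22.93 p [444.8 337.  126. ] rot [-179.42   -0.57   -8.14] F [ 0.3 -0.9 -2.4] w 48.6
[-0.1,-0.1,0.1,-0.002,-0.0005,0.0165,0.04],
[-0.1,-0.1,0.1,-0.0019,-0.0005,0.0165,0.04],
[-0.1,-0.1,0.1,-0.0019,-0.0005,0.0165,0.04],
[-0.1,-0.1,0.1,-0.0019,-0.0006,0.0165,0.04],
22.98 [444.9 336.9 126. ] [-179.42   -0.56   -8.16] [-0.1  0.1 -2.5]
```

View pics/scene_j.png

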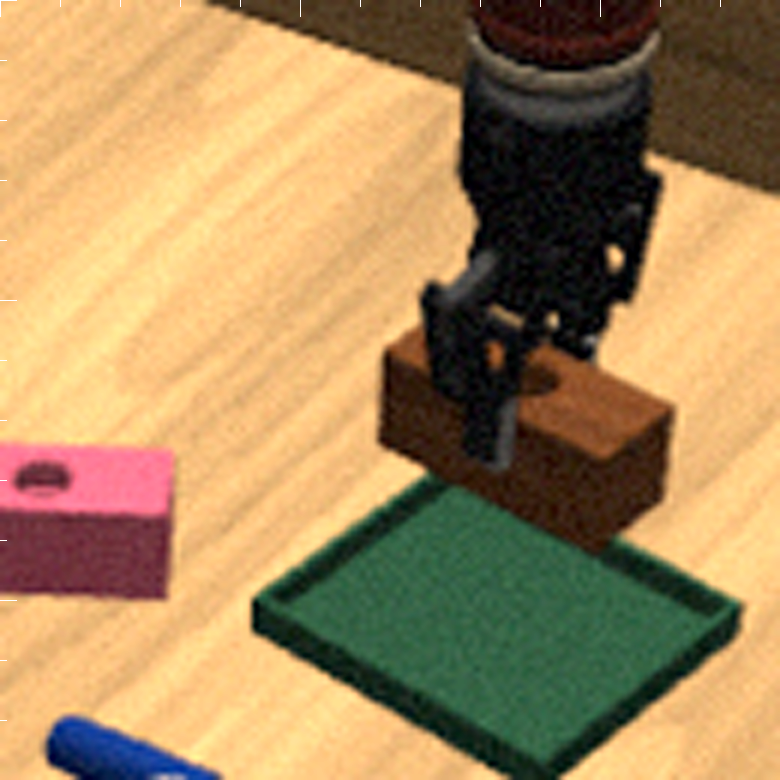

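The block is held level over the green tray, whose floor centre is near (500,620). Lowering.

Call:
{"name": "carry_out", "arguments": {
  "motion": [
    [-0.3, -0.2, 0.1, -0.004, -0.001, 0.02, 0.04],
    [-0.2, -0.2, 0.1, -0.002, -0.001, 0.02, 0.04],
    [0, 0, 0, 0, -0.001, 0.02, 0.04],
    [0, 0, 0, 0, 0, 0.014, 0.04],
    [0, 0, 0, 0, 0, 0, 0.04]
  ]
}}

```text
clock: 23.6
ee_pos: [439.4, 338.9, 45.1]
tool_rot: [3.14, 0.001, -0.149]
ft_force: [-0.7, -0.3, -1.2]
gripper_width: 49.1
```

```bash
python3 go.py 0.04 "438,340.5,38,-8.5,3"; python3 snap.py k scene,300,90,130,120,6
```

```text
t 23.6 p [439.4 338.9  45.1] rot [179.89   0.03  -8.56] F [-0.7 -0.3 -1.2] w 49.1
[0,0,-0,-0.0005,-0.0005,0.0024,0.04],
[0,0,-0,-0.0005,-0.0005,0.0024,0.04],
[0,0,-0,-0.0005,-0.0005,0.0024,0.04],
23.65 [439.9 339.1  46. ] [ 1.7994e+02 -3.0000e-02 -8.5600e+00] [ 0.  -0.4 -1.7]
```

View pics/scene_k.png

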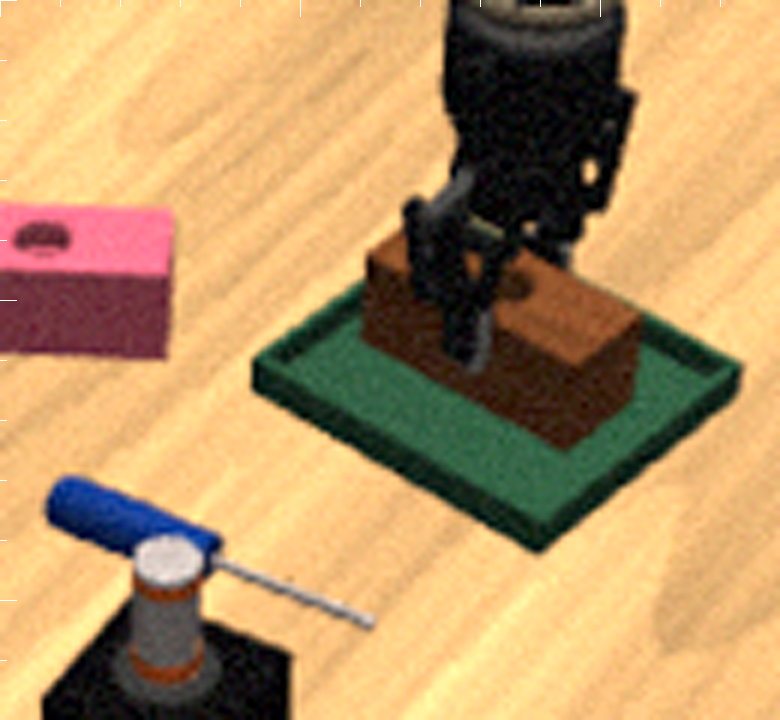

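The block is inside the tray walls, about centred. Lowering the last 13 mm.

Call:
{"name": "carry_out", "arguments": {
  "motion": [
    [0, 0, 0, 0, 0, 0.005, 0.04],
    [0, 0, 0, 0, 0, 0.004, 0.04],
    [0, 0, 0, 0, 0, 0.001, 0.04],
    [0, 0, 0, 0, 0, 0, 0.04]
  ]
}}

```text
clock: 24.15
ee_pos: [441.5, 340.0, 37.5]
tool_rot: [-3.14, -0.004, -0.149]
ft_force: [0.5, 1.2, -1.3]
gripper_width: 49.1
```

Call:
{"name": "carry_out", "arguments": {
  "motion": [
    [0, 0, 0, 0, 0, 0.002, 0.04],
    [0, 0, 0, 0, 0, 0.002, 0.04],
    [0, 0, 0, 0, 0, 0.001, 0.04],
    [0, 0, 0, 0, 0, 0, 0.04]
  ]
}}

```text
clock: 24.65
ee_pos: [441.8, 340.3, 32.7]
tool_rot: [-3.139, -0.005, -0.149]
ft_force: [0.9, 0.8, -2.5]
gripper_width: 49.1
```

Call:
{"name": "carry_out", "arguments": {
  "motion": [
    [0, 0, 0, 0, 0, 0.001, 0.04],
    [0, 0, 0, 0, 0, 0.001, 0.04]
  ]
}}

```text
clock: 24.9
ee_pos: [442.2, 340.3, 32.1]
tool_rot: [-3.14, -0.004, -0.149]
ft_force: [-3.2, -2.6, 7.4]
gripper_width: 49.2
```

On the floor (7 N contact). Releasing and rising.

Call:
{"name": "carry_out", "arguments": {
  "motion": [
    [0, 0, 0, 0, 0, 0, 0.06],
    [0, 0, 0, 0, 0, 0, 0.075],
    [0, 0, 0, 0, 0, 0, 0.075],
    [0, 0, 0, 0, 0, 0, 0.075],
    [0, 0, 0, 0, 0, -0.02, 0.075],
    [0, 0, 0, 0, 0, -0.035, 0.085],
    [0, 0, 0, 0, 0, -0.04, 0.085],
    [0, 0, 0, 0, 0, -0.04, 0.085]
  ]
}}

```text
clock: 25.9
ee_pos: [440.2, 339.5, 171.1]
tool_rot: [3.141, -0.002, -0.149]
ft_force: [0.7, -0.4, -0.9]
gripper_width: 84.8
```

```bash
python3 go.py 0.085 "615.7,-69,170,-5,13"
```

```text
t 25.9 p [440.2 339.5 171.1] rot [179.99  -0.11  -8.56] F [ 0.7 -0.4 -0.9] w 84.8
[0,-0,-0.3,0.018,0.0291,0.0001,0.085],
[0,-0,-0.3,0.0179,0.0291,0.0001,0.085],
[0,-0,-0.3,0.0177,0.0292,0.0001,0.085],
[0,-0,-0.3,0.0176,0.0293,0.0001,0.085],
[0,-0,-0.3,0.0175,0.0294,0.0001,0.085],
[0,-0,-0.3,0.0173,0.0295,0.0001,0.085],
[0,-0,-0.3,0.0172,0.0296,0.0001,0.085],
[0,-0,-0.3,0.017,0.0296,0.0001,0.085],
[0,-0,-0.3,0.0169,0.0297,0.0001,0.085],
[0,-0,-0.3,0.0168,0.0298,0.0001,0.085],
[0,-0,-0.3,0.0166,0.0299,0.0001,0.085],
[0,-0,-0.3,0.0165,0.03,0.0001,0.085],
[0,-0,-0.3,0.0163,0.03,0.0001,0.085],
```

Call:
{"name": "carry_out", "arguments": {
  "motion": [
    [0, 0, -0.3, 0.018, 0.029, 0, 0.085],
    [0, 0, -0.3, 0.018, 0.029, 0, 0.085],
    [0, 0, -0.3, 0.018, 0.029, 0, 0.085],
    [0, 0, -0.3, 0.0175, 0.029, 0, 0.085],
    [0, 0, -0.3, 0.0175, 0.0295, 0, 0.085],
    [0, 0, -0.3, 0.017, 0.0295, 0, 0.085],
    [0, 0, -0.3, 0.017, 0.0295, 0, 0.085],
    [0, 0, -0.3, 0.017, 0.0295, 0, 0.085]
  ]
}}

```text
clock: 26.9
ee_pos: [556.9, 86.2, 192.8]
tool_rot: [-3.13, -0.028, -0.101]
ft_force: [0.1, -1.1, 0.1]
gripper_width: 85.2
```

```bash
python3 go.py 0.085 "615.7,-69,160,-5,5"
```

```text
t 26.9 p [556.9  86.2 192.8] rot [-179.33   -1.59   -5.77] F [ 0.1 -1.1  0.1] w 85.2
[-0.1,-0.3,-0.2,0.0146,0.0298,0.0066,0.085],
[-0.1,-0.3,-0.2,0.0146,0.0298,0.0066,0.085],
[-0.1,-0.3,-0.2,0.0145,0.0298,0.0066,0.085],
[-0.1,-0.3,-0.2,0.0145,0.0298,0.0066,0.085],
[-0.1,-0.3,-0.2,0.0145,0.0299,0.0066,0.085],
```

Call:
{"name": "carry_out", "arguments": {
  "motion": [
    [-0.1, -0.3, -0.1, 0.0145, 0.03, 0.006, 0.085],
    [-0.1, -0.3, -0.1, 0.0145, 0.03, 0.006, 0.085],
    [-0.1, -0.3, -0.1, 0.0145, 0.03, 0.006, 0.085],
    [-0.1, -0.3, -0.1, 0.0145, 0.03, 0.006, 0.085],
    [-0.1, -0.2, -0.1, 0.012, 0.027, 0.006, 0.085],
    [0, 0, 0, 0, 0, 0, 0.085],
    [0, 0, 0, 0, 0, 0, 0.085]
  ]
}}

```text
clock: 27.78
ee_pos: [617.4, -73.9, 174.8]
tool_rot: [-3.139, -0.017, -0.095]
ft_force: [0.1, -0.6, 0.5]
gripper_width: 84.7
```

```bash
python3 go.py 0.085 "615.7,-69,90,-5,4"; python3 snap.py l scene,290,90,160,150,5 top,100,140,160,150,5
```

```text
t 27.77 p [617.4 -73.9 174.8] rot [-179.85   -0.96   -5.42] F [ 0.1 -0.6  0.5] w 84.7
[-0,-0.2,-0.1,-0.0009,-0.0011,0.0212,0.085],
[-0,-0.2,-0.1,-0.0008,-0.0011,0.0212,0.085],
[-0,-0.2,-0.1,-0.0007,-0.0012,0.0212,0.085],
[-0,-0.2,-0.1,-0.0006,-0.0012,0.0212,0.085],
27.88 [617.4 -73.6 174.6] [-179.87   -0.96   -5.37] [ 0.7  0.5 -0.4]
```

View pics/scene_l.png

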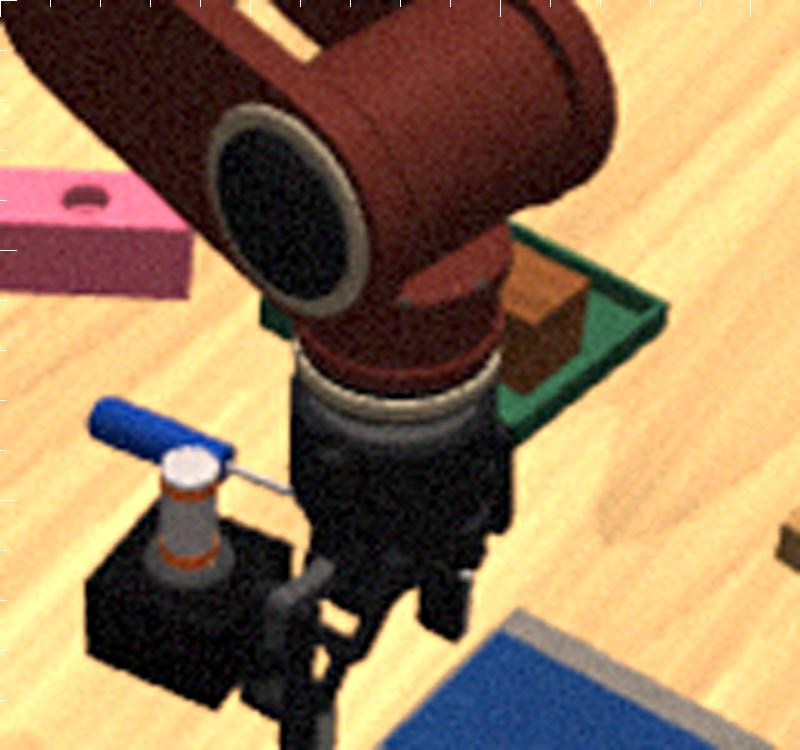

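View pics/top_l.png

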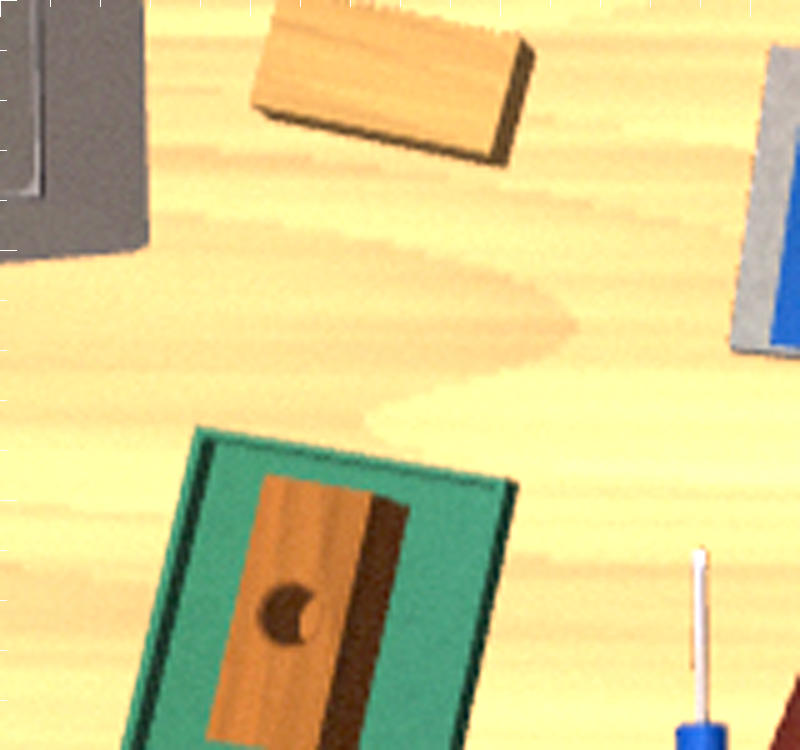

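The blue block lies flat in the green tray with its hole up, at top crop (290,612), well clear of the walls. The gauge is upright. Now the yellow block.

Call:
{"name": "carry_out", "arguments": {
  "motion": [
    [0, -0.5, 0, -0.001, -0.0025, 0.025, 0.085],
    [0, -0.4, 0, -0.001, -0.0015, 0.03, 0.085],
    [0, 0, 0, 0, 0, 0.025, 0.085],
    [0, 0, 0, 0, 0, 0.01, 0.085],
    [0, 0, 0, 0, 0, 0, 0.085]
  ]
}}

```text
clock: 28.5
ee_pos: [613.7, -64.6, 77.2]
tool_rot: [-3.138, 0.004, -0.089]
ft_force: [-0.3, -0.5, 0.2]
gripper_width: 85.3
```

```bash
python3 go.py 0.085 "615.7,-69,39,-5,3"; python3 snap.py m scene,300,150,130,120,6
```

```text
t 28.5 p [613.7 -64.6  77.2] rot [-179.79    0.25   -5.11] F [-0.3 -0.5  0.2] w 85.3
[-0.1,0.1,-0,0.0008,0.0014,0.0127,0.085],
[-0.1,0.1,-0,0.0008,0.0014,0.0127,0.085],
[-0.1,0.1,-0,0.0008,0.0014,0.0127,0.085],
28.55 [614.  -64.7  77.8] [-179.8     0.21   -5.11] [-0.3  0.1 -0.1]
```

View pics/scene_m.png

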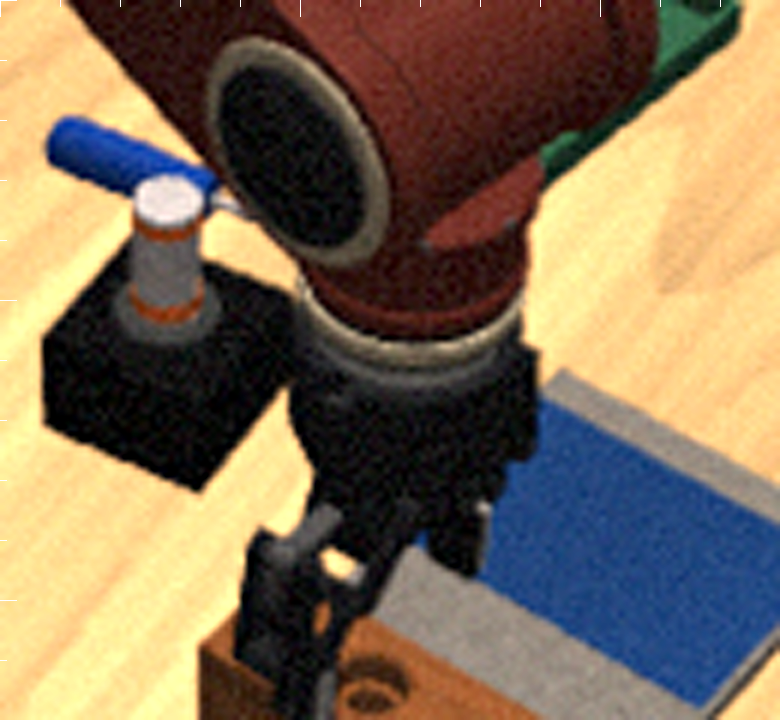

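Call:
{"name": "carry_out", "arguments": {
  "motion": [
    [0, 0, 0, 0.001, 0.004, 0.003, 0.085],
    [0, 0, 0, 0, 0, 0.012, 0.085],
    [0, 0, 0, 0, 0, 0.012, 0.085],
    [0, 0, 0, 0, 0, 0.008, 0.085],
    [0, 0, 0, 0, 0, 0, 0.085]
  ]
}}

```text
clock: 29.18
ee_pos: [616.2, -69.4, 42.8]
tool_rot: [-3.139, -0.0, -0.089]
ft_force: [0.7, 0.3, 0.4]
gripper_width: 85.0
```

```bash
python3 go.py 0.085 "615.7,-69,39,-5,1"
```

```text
t 29.18 p [616.2 -69.4  42.8] rot [-179.83   -0.03   -5.13] F [0.7 0.3 0.4] w 85.0
[-0.2,-0,-0.1,-0.0006,-0.0004,0.0038,0.085],
```

Call:
{"name": "carry_out", "arguments": {
  "motion": [
    [0, 0, 0, 0, 0, 0.0035, 0.085],
    [0, 0, 0, 0, 0, 0, 0.04],
    [0, 0, 0, 0, 0, 0, 0.04],
    [0, 0, 0, 0, 0, 0, 0.04],
    [0, 0, 0, 0, 0, 0, 0.04],
    [0, 0, 0, 0, 0, 0, 0.04]
  ],
  "grip_force": 60
}}

```text
clock: 29.92
ee_pos: [617.0, -69.4, 39.9]
tool_rot: [-3.139, -0.002, -0.09]
ft_force: [1.0, -0.8, -0.7]
gripper_width: 49.0
```

Call:
{"name": "carry_out", "arguments": {
  "motion": [
    [0, 0, 0, 0, 0, -0.01, 0.04],
    [0, 0, 0, 0, 0, -0.02, 0.04],
    [0, 0, 0, 0, 0, -0.028, 0.04],
    [0, 0, 0, 0, 0, -0.028, 0.04]
  ]
}}

```text
clock: 30.42
ee_pos: [614.1, -69.1, 127.0]
tool_rot: [-3.138, 0.005, -0.09]
ft_force: [0.5, 0.1, -1.5]
gripper_width: 49.1
```

```bash
python3 go.py 0.04 "474,-369,125,-6.9,11"
```

```text
t 30.43 p [614.1 -69.1 127. ] rot [-179.77    0.29   -5.13] F [ 0.5  0.1 -1.5] w 49.1
[-0,0,0.2,-0.0102,0.0283,0.0001,0.04],
[-0,0,0.2,-0.0102,0.0283,0.0001,0.04],
[-0,0,0.2,-0.0101,0.0284,0.0001,0.04],
[-0,0,0.2,-0.01,0.0284,0.0001,0.04],
[-0,0,0.2,-0.0099,0.0284,0.0001,0.04],
[-0,0,0.2,-0.0098,0.0284,0.0001,0.04],
[-0,0,0.2,-0.0098,0.0285,0.0002,0.04],
[-0,0,0.2,-0.0097,0.0285,0.0002,0.04],
[-0,0,0.2,-0.0096,0.0285,0.0002,0.04],
[-0,0,0.2,-0.0095,0.0285,0.0002,0.04],
[-0,0,0.2,-0.0094,0.0286,0.0002,0.04],
```

Call:
{"name": "carry_out", "arguments": {
  "motion": [
    [0, 0, 0.2, -0.01, 0.0285, 0, 0.04],
    [0, 0, 0.2, -0.01, 0.0285, 0, 0.04],
    [0, 0, 0.2, -0.01, 0.0285, 0, 0.04],
    [0, 0, 0.2, -0.01, 0.0285, 0, 0.04],
    [0, 0, 0.2, -0.01, 0.0285, 0, 0.04],
    [0, 0, 0.2, -0.01, 0.0285, 0, 0.04],
    [0, 0, 0.2, -0.01, 0.0285, 0, 0.04],
    [0, 0, 0.2, -0.01, 0.0285, 0, 0.04]
  ]
}}

```text
clock: 31.42
ee_pos: [513.8, -294.0, 143.9]
tool_rot: [3.14, -0.015, -0.114]
ft_force: [0.5, -0.7, -1.8]
gripper_width: 49.1
```

```bash
python3 go.py 0.04 "474,-369,115,-6.9,3"
```

```text
t 31.43 p [ 513.8 -294.   143.9] rot [179.91  -0.83  -6.5 ] F [ 0.5 -0.7 -1.8] w 49.1
[0,-0.3,0.1,-0.0105,0.0263,0.0095,0.04],
[0,-0.3,0.1,-0.0104,0.0263,0.0096,0.04],
[0,-0.3,0.1,-0.0103,0.0264,0.0096,0.04],
```

Call:
{"name": "carry_out", "arguments": {
  "motion": [
    [0, -0.3, 0.1, -0.0105, 0.026, 0.01, 0.04],
    [0, -0.3, 0.1, -0.0105, 0.026, 0.01, 0.04],
    [0, -0.3, 0.1, -0.0085, 0.02, 0.01, 0.04],
    [0, 0, 0, 0, 0, 0, 0.04],
    [0, 0, 0, 0, 0, 0, 0.04]
  ]
}}

```text
clock: 32.05
ee_pos: [475.7, -366.8, 119.3]
tool_rot: [3.137, -0.004, -0.122]
ft_force: [-0.8, -0.2, -2.3]
gripper_width: 49.0
```

```bash
python3 go.py 0.04 "474,-369,60,-6.9,3"
```

```text
t 32.05 p [ 475.7 -366.8  119.3] rot [179.73  -0.26  -6.98] F [-0.8 -0.2 -2.3] w 49.0
[0.1,-0.1,-0,-0.0006,0.0007,0.0198,0.04],
[0.1,-0.1,-0,-0.0005,0.0007,0.0198,0.04],
[0.1,-0.1,-0,-0.0005,0.0008,0.0198,0.04],
```

Call:
{"name": "carry_out", "arguments": {
  "motion": [
    [0.2, -0.2, 0, -0.001, 0.001, 0.02, 0.04],
    [0, 0, 0, 0, 0.001, 0.02, 0.04],
    [0, 0, 0, 0, 0, 0.02, 0.04],
    [0, 0, 0, 0, 0, 0.01, 0.04],
    [0, 0, 0, 0, 0, 0, 0.04]
  ]
}}

```text
clock: 32.67
ee_pos: [474.7, -366.0, 42.8]
tool_rot: [-3.14, 0.002, -0.119]
ft_force: [-0.5, -0.1, -1.4]
gripper_width: 49.2
```

```bash
python3 go.py 0.04 "474,-369,33,-6.9,3"; python3 snap.py n scene,160,260,130,130,6
```

```text
t 32.67 p [ 474.7 -366.    42.8] rot [-179.91    0.09   -6.81] F [-0.5 -0.1 -1.4] w 49.2
[-0,0,0,-0.0001,0.001,0.0033,0.04],
[-0,0,0,-0.0001,0.001,0.0033,0.04],
[-0,0,0,-0.0001,0.001,0.0033,0.04],
32.73 [ 474.9 -366.3   43.3] [-1.7994e+02  6.0000e-02 -6.8100e+00] [-1.3 -0.2 -2.7]
```

View pics/scene_n.png

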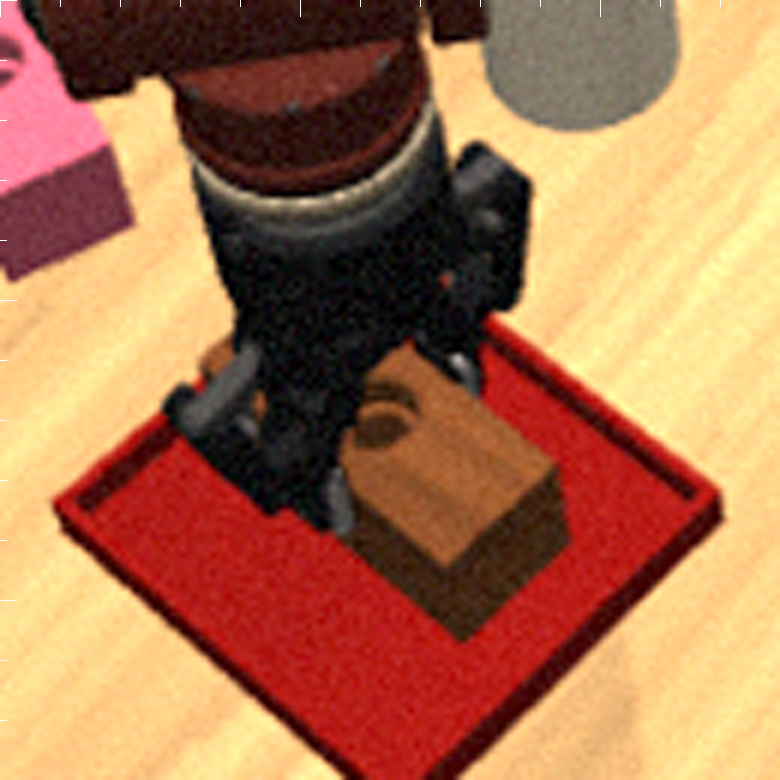

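The block is inside the red tray walls and level. Lowering the last 10 mm.

Call:
{"name": "carry_out", "arguments": {
  "motion": [
    [0, 0, 0, 0, 0.001, 0.004, 0.04],
    [0, 0, 0, 0, 0, 0.003, 0.04],
    [0, 0, 0, 0, 0, 0.001, 0.04],
    [0, 0, 0, 0, 0, 0, 0.04]
  ]
}}

```text
clock: 33.22
ee_pos: [476.1, -368.7, 37.2]
tool_rot: [3.14, -0.003, -0.119]
ft_force: [0.9, -0.2, -2.3]
gripper_width: 48.6
```

Call:
{"name": "carry_out", "arguments": {
  "motion": [
    [0, 0, 0, 0, 0, 0.002, 0.04],
    [0, 0, 0, 0, 0, 0.001, 0.04],
    [0, 0, 0, 0, 0, 0.001, 0.04]
  ]
}}

```text
clock: 33.6
ee_pos: [476.4, -369.0, 33.5]
tool_rot: [3.139, -0.003, -0.119]
ft_force: [-0.2, 0.3, -2.2]
gripper_width: 49.4
```

Call:
{"name": "carry_out", "arguments": {
  "motion": [
    [0, 0, 0, 0, 0, 0.001, 0.04],
    [0, 0, 0, 0, 0, 0.001, 0.04]
  ]
}}

```text
clock: 33.85
ee_pos: [476.5, -369.1, 32.9]
tool_rot: [3.14, -0.002, -0.119]
ft_force: [-4.2, 3.2, 7.3]
gripper_width: 49.3
```

On the floor. Releasing, rising clear, and moving off towards −y for a last look.

Call:
{"name": "carry_out", "arguments": {
  "motion": [
    [0, 0, 0, 0, 0, 0, 0.06],
    [0, 0, 0, 0, 0, 0, 0.075],
    [0, 0, 0, 0, 0, 0, 0.075],
    [0, 0, 0, 0, 0, 0, 0.075],
    [0, 0, 0, 0, 0, -0.02, 0.075],
    [0, 0, 0, 0, 0, -0.035, 0.085],
    [0, 0, 0, 0, 0, -0.05, 0.085],
    [0, 0, 0, 0, 0, -0.06, 0.085]
  ]
}}

```text
clock: 34.85
ee_pos: [474.3, -367.0, 200.3]
tool_rot: [-3.139, 0.003, -0.119]
ft_force: [0.2, -1.4, -0.2]
gripper_width: 85.2
```

Call:
{"name": "carry_out", "arguments": {
  "motion": [
    [0, 0, 0, -0.03, 0.03, -0.03, 0.085],
    [0, 0, 0, -0.03, 0.04, -0.02, 0.085],
    [0, 0, 0, -0.03, 0.04, 0, 0.085],
    [0, 0, 0, -0.03, 0.04, 0, 0.085],
    [0, 0, 0, -0.03, 0.04, 0, 0.085],
    [0, 0, 0, -0.03, 0.03, 0, 0.085],
    [0, 0, 0, 0, 0, 0, 0.085],
    [0, 0, 0, 0, 0, 0, 0.085]
  ]
}}

```text
clock: 35.85
ee_pos: [266.9, -573.2, 277.1]
tool_rot: [3.119, -0.018, -0.116]
ft_force: [-0.4, -0.8, -0.1]
gripper_width: 84.7
```

```bash
python3 snap.py z scene,0,0,640,480,1 top,0,0,640,480,1
```

```text
35.95 [ 267.4 -572.9  276.8] [178.7   -0.99  -6.57] [-1.   0.9 -0.1]
```

View pics/scene_z.png

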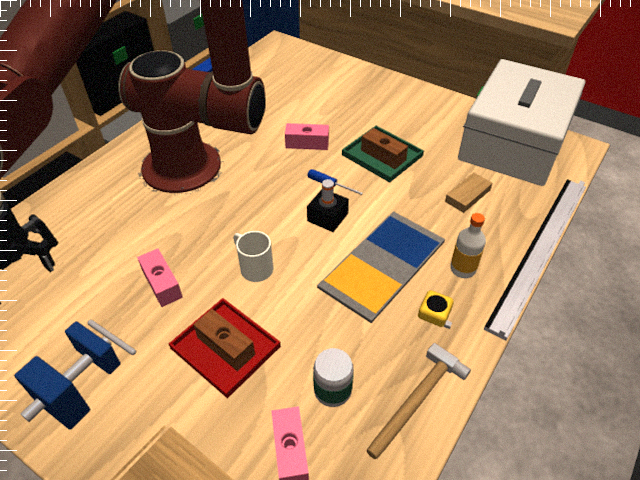

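View pics/top_z.png

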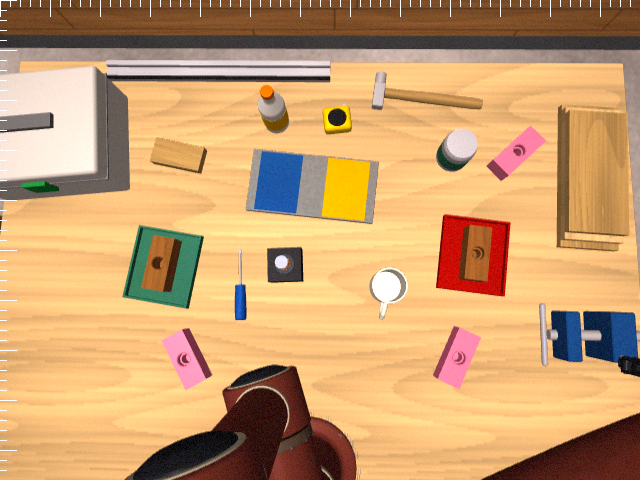

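Both views show the blocks flat in their trays with holes up: green at top (160,263), red at (477,253). The gauge is upright in its stand at (283,263), the bystanders have not moved, and the robot is clear of everything.

```bash
python3 -c "
from station import arm
print(arm.hand_in())"
```

```text
the job is handed in; nothing more can be done
None
```

I finished the job and handed it in at about 36 s of the 72 s allowed; no verdict was reported.

- **Gauge trials:** In the blue-pad block the gauge went fully home, collar on the wood. In the yellow-pad block it was stopped 27.7 mm higher, against the 28 mm expected.
- **Gauge return:** It is upright in its stand, collar down, at the same height as when I picked it up.
- **Blocks:** The blue-pad block lies in the green tray and the yellow-pad block in the red tray. Each is flat on the floor with its hole facing up and is clear of the walls.
- **Final check:** The last pictures from both cameras show all of this, the other things still where they were, and the gripper touching nothing. The contact forces I read at the end of each move stayed within about 10 N.
- **Disagreements:** The two cameras differed by about 4 mm in x and put heights about 3–4 mm low. I used offsets between points and the contact forces instead, and both fits went in without trouble.

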